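# Clear the jeweller's bench after the wax-carving class

### The arm

A 6-joint arm with a two-finger parallel gripper is mounted at the origin on the work surface. World frame = base frame: x ahead of the robot, y to its left, z up, the work surface at z = 0. Lengths are in m, angles in rad, forces in N, time in s.
With the tool pointing down it reaches from about 0.25 to 0.725 m from the base axis. Payload 4 kg.
Tool frame: the origin (TCP) lies at the very end of the fingers, on their centre line; the grasp point (between the pads) lies 19 mm behind it; z points along the fingers, y is the line along which they close (so a half turn about z gives the same grasp; the last joint's range is limited). The gripper opens to 85 mm and grips with 20 to 120 N. Pads are 22 mm wide; open, the fingers measure 114 mm over their backs; the gripper's body (76 mm by 85 mm) begins 54 mm behind the grasp point. The pads swing forward as they close: fully open they stand 13 mm farther back than shut.
Start: joints at [-1.111, 0.241, 0.005, 1.335, 0, 1.571], TCP at [0.222, -0.448, 0.231] pointing down, gripper open.
Joint ranges: [-2.72, 2.72], [-1.05, 1.87], [-1.09, 1.28], [-1.99, 2.15], [-1.42, 1.44], [-3.14, 3.14]. Speed limits (rad/s): [2.79, 2.79, 3.14, 3.14, 3.14, 3.14].

### API

Orientations are given as a unit quaternion [x, y, z, w].
In Python, from workcell import bot, vision, workorder gives the robot as it stands.
- The arm moves only by the shell command python3 -m creep 'ROWS' [OPENING]. ROWS is JSON, a list of rows, each a list of 2 entries, a list of its own where there are three numbers: the shift along the tool's x, y, z in mm, then the turn, a rotation vector about the tool's x, y, z in rad. In form: [[[dx, dy, dz], [wx, wy, wz]], ...]. A call has 1 to 12 rows; each row shifts and turns the commanded pose from where the row before left it, along the tool's axes as they then stand; what a row does not reach is not made up. A row lasts 1/8 s, in which the tool goes at most 62.5 mm and 10.7 degrees, less where a joint would pass 70% of its speed; a pose out of reach is approached as far as the arm can. A call is refused whole if a number of a shift passes 62.5 or a number of a turn 0.188, either way. A call with a gripper value outside its range is refused whole. OPENING is the finger opening in mm, from 0 to 85.4, set as the call begins (- or left out, the last holds). The fingers move at their own pace and stop on an object; the grip force is fixed at half the most. Time passes only in rows, so rows that do not move let the fingers close. It gives the time, the measured TCP pose, the force, the opening and the grip force at its end, in the units of the state.
- bot.get_obs(): the state, without advancing time (a new reading comes with each control period).
- vision.camera(name): name is "side" or "top"; returns a dict with "image" (400x640x3 uint8, blue, green, red), "z_map" (400x640 float32, m along the optical axis (not along the pixel's ray), 0 where there is no reading), "K" (3x3 intrinsics, pixels), "rvec" (rotation vector, rad) and "tvec" (3), from world to camera coordinates, as OpenCV has them. Camera axes: x right, y down, z forward; pixel columns grow to the right and rows downward; lengths in m; the calibration is good to about 2 mm. A picture is of the moment at which its call begins.
- workorder.job_done(): hands the job in; it is judged then, once.
Trained networks look in a picture, given as the dict that the camera call returned (one of the last four; its "shot" number tells which), for a name from the list of things; names that differ only in an ending like _2 or _b are one class to them, and where a whole thing is asked for, a point or a joint stands for the part that bears it (a point fixed in the world has none). Each returns a list of dicts, best first, with "score" (0 to 1); they miss things now and then, are a little off and sometimes report something else, mostly with a low value. They report only what shows in the picture. A call takes as long as a camera call.
- vision.spot_in(picture, query): "position" ([column, row] in pixels, amid what is visible of it).
- vision.place_of(picture, query): "position" ([column, row] in pixels: a listed point, or the origin of a listed thing).
The state is a dict: "clock": time; "joint_pos": joint angles; "joint_vel": joint speeds; "tau": joint torques, N m; "eef_pos": TCP position; "tool_rot": TCP orientation; "ft_force": force on the tool from outside, world axes, zero at the start; "ft_torque": the same for the moment, N m; "grip_width": finger opening in m; "grasp_force": force on a finger pad.
Only numpy, scipy, OpenCV 4.12 (cv2) and the standard library are available. Lean on these libraries where they do the work, as an engineer would, in place of code of your own. Each camera call takes 0.05 s, during which the arm holds its last target. There are 200 camera calls.

### The job

The class is over, so clear the bench: hang every file, brush, scraper or burnisher left lying on it by its wire eye on a free peg of the sloped tool rack, one tool to a peg, hanging straight down and pushed on so that it lies against the rack, and lay the ring mandrel in both notches of its cradle, centred. Leave the tool that already hangs on the rack where it is, and do not shove or tip the mug, the candle or the pencil jar.

Things in the scene. Friction and masses are not known exactly. Their poses are not given: they have to be found in the camera images.
- file_mid (a point): The file: orange plastic handle, dark steel blade 13 mm wide; 45-100 g; starts flat on the bench, or is absent (None). Handle 100 mm long, 20 wide, 16 thick, wire eye at one end; the working end reaches 116 mm from the handle's middle. Point: centre of the handle, 8 mm above its underside. x along the tool to the eye, z out of its upper face.
- file_eye (a point): Centre of the file's flat steel wire hanging eye, 66 mm from file_mid along x: inner diameter 22 mm, wire 4 mm, hole along z, 8 mm above the tool's underside. Same axes as file_mid.
- brush_mid (a point): The brass brush: dark wooden handle, light head with brass bristles reaching 22 mm above its underside; 45-100 g; starts flat on the bench, or is absent (None). Handle 100 mm long, 20 wide, 16 thick, wire eye at one end; the working end reaches 112 mm from the handle's middle. Point: centre of the handle, 8 mm above its underside. x along the tool to the eye, z out of its upper face.
- brush_eye (a point): Centre of the brush's flat steel wire hanging eye, 66 mm from brush_mid along x: inner diameter 22 mm, wire 4 mm, hole along z, 8 mm above the tool's underside. Same axes as brush_mid.
- scraper_mid (a point): The scraper: blue plastic handle, thin steel shank, small steel blade; 45-100 g; starts flat on the bench, or is absent (None). Handle 100 mm long, 20 wide, 16 thick, wire eye at one end; the working end reaches 118 mm from the handle's middle. Point: centre of the handle, 8 mm above its underside. x along the tool to the eye, z out of its upper face.
- scraper_eye (a point): Centre of the scraper's flat steel wire hanging eye, 66 mm from scraper_mid along x: inner diameter 22 mm, wire 4 mm, hole along z, 8 mm above the tool's underside. Same axes as scraper_mid.
- burnisher_mid (a point): The ball burnisher: red plastic handle, round steel rod 7 mm thick ending in an 11 mm ball; 45-100 g; starts flat on the bench, or is absent (None). Handle 100 mm long, 20 wide, 16 thick, wire eye at one end; the working end reaches 112 mm from the handle's middle. Point: centre of the handle, 8 mm above its underside. x along the tool to the eye, z out of its upper face.
- burnisher_eye (a point): Centre of the burnisher's flat steel wire hanging eye, 66 mm from burnisher_mid along x: inner diameter 22 mm, wire 4 mm, hole along z, 8 mm above the tool's underside. Same axes as burnisher_mid.
- hung0_eye (a point): Centre of the eye of a black-handled file (make and size of the orange one) hanging on peg0 from the start, where it stays; None if there is no such file and the peg is free.
- hung1_eye (a point): Centre of the eye of a black-handled file (make and size of the orange one) hanging on peg1 from the start, where it stays; None if there is no such file and the peg is free.
- hung2_eye (a point): Centre of the eye of a black-handled file (make and size of the orange one) hanging on peg2 from the start, where it stays; None if there is no such file and the peg is free.
- hung3_eye (a point): Centre of the eye of a black-handled file (make and size of the orange one) hanging on peg3 from the start, where it stays; None if there is no such file and the peg is free.
- hung4_eye (a point): Centre of the eye of a black-handled file (make and size of the orange one) hanging on peg4 from the start, where it stays; None if there is no such file and the peg is free.
- peg0: Peg 0 of the rack's five (0 at its -y end, the right as seen from the robot; 70 mm apart): fixed round steel bar 7 mm thick, 50 mm long, round tip, pointing 50 deg up towards the rack's front. Origin at its root on the rack's face; z along the peg to its tip, x up the slope, y along the rack.
- peg1: Peg 1 of the rack's five (0 at its -y end, the right as seen from the robot; 70 mm apart): fixed round steel bar 7 mm thick, 50 mm long, round tip, pointing 50 deg up towards the rack's front. Origin at its root on the rack's face; z along the peg to its tip, x up the slope, y along the rack.
- peg2: Peg 2 of the rack's five (0 at its -y end, the right as seen from the robot; 70 mm apart): fixed round steel bar 7 mm thick, 50 mm long, round tip, pointing 50 deg up towards the rack's front. Origin at its root on the rack's face; z along the peg to its tip, x up the slope, y along the rack.
- peg3: Peg 3 of the rack's five (0 at its -y end, the right as seen from the robot; 70 mm apart): fixed round steel bar 7 mm thick, 50 mm long, round tip, pointing 50 deg up towards the rack's front. Origin at its root on the rack's face; z along the peg to its tip, x up the slope, y along the rack.
- peg4: Peg 4 of the rack's five (0 at its -y end, the right as seen from the robot; 70 mm apart): fixed round steel bar 7 mm thick, 50 mm long, round tip, pointing 50 deg up towards the rack's front. Origin at its root on the rack's face; z along the peg to its tip, x up the slope, y along the rack.
- rack: Tool rack, fixed: open beech frame 378 mm wide, 205 high, face rising at 45 deg from the bench, away from its front. Origin on the bench at mid-front; x to its back, y along its width, z up. Peg roots 170 mm behind, 170 above it; a rest rail flush with the face 125 mm down the slope from them. A tool hangs eye on peg, underside of the handle on the rails, handle down the slope.
- mandrel_mid (a point): Ring mandrel, 0.24-0.38 kg, 270 mm long, lying on the bench: round steel taper 180 mm long (24 mm thick at the handle, 14 at the tip), dark wooden handle 90 mm long, 24 square. Point: on its axis at the centre of mass, 33 mm from the handle towards the tip, where it is 22 mm thick; 11 mm above the bench as it lies. x along the axis to the tip, z up.
- cradle_seat (a point): Mandrel cradle, fixed, beech: two posts 150 mm apart along its y, 14 mm thick, each with a notch at the top: flat floor 35 mm wide, 70 mm above the bench, flared sides up to 95 mm. Point: midway between the notches, at floor height; y from notch to notch, z up. The mandrel lies along y in both, either way round; mandrel_mid is then 11 mm above this point.
- mug: Bystander: blue ceramic mug, 80 mm across, 92 mm high; origin under its centre.
- candle: Bystander: white pillar candle, 60 mm across, 68 mm high; origin under its centre.
- pencil_jar: Bystander: clear jar 72 mm across, 85 mm high, with pencils up to 150 mm high; origin under its centre.

How it is judged:
At the end, for the whole second after the job is handed in: Each bench tool hangs on its own peg: eye centre within 12 mm of the peg axis and within 32 mm of its root, handle within 0.5 rad of down the slope; the tool hung before moved < 2 cm; mandrel in both notches: within 9 mm across, 34 mm along, 4-18 mm above their floors, 0.13 rad (((x of file_eye in the frame of peg0 between -0.012 and 0.012 m and y of file_eye in the frame of peg0 between -0.012 and 0.012 m and z of file_eye in the frame of peg0 between -0.004 and 0.032 m and angle between the x axis of file_mid and the x axis of peg0, either way round below 0.5 rad) or (x of file_eye in the frame of peg1 between -0.012 and 0.012 m and y of file_eye in the frame of peg1 between -0.012 and 0.012 m and z of file_eye in the frame of peg1 between -0.004 and 0.032 m and angle between the x axis of file_mid and the x axis of peg1, either way round below 0.5 rad) or (x of file_eye in the frame of peg2 between -0.012 and 0.012 m and y of file_eye in the frame of peg2 between -0.012 and 0.012 m and z of file_eye in the frame of peg2 between -0.004 and 0.032 m and angle between the x axis of file_mid and the x axis of peg2, either way round below 0.5 rad) or (x of file_eye in the frame of peg3 between -0.012 and 0.012 m and y of file_eye in the frame of peg3 between -0.012 and 0.012 m and z of file_eye in the frame of peg3 between -0.004 and 0.032 m and angle between the x axis of file_mid and the x axis of peg3, either way round below 0.5 rad) or (x of file_eye in the frame of peg4 between -0.012 and 0.012 m and y of file_eye in the frame of peg4 between -0.012 and 0.012 m and z of file_eye in the frame of peg4 between -0.004 and 0.032 m and angle between the x axis of file_mid and the x axis of peg4, either way round below 0.5 rad)) and ((x of brush_eye in the frame of peg0 between -0.012 and 0.012 m and y of brush_eye in the frame of peg0 between -0.012 and 0.012 m and z of brush_eye in the frame of peg0 between -0.004 and 0.032 m and angle between the x axis of brush_mid and the x axis of peg0, either way round below 0.5 rad) or (x of brush_eye in the frame of peg1 between -0.012 and 0.012 m and y of brush_eye in the frame of peg1 between -0.012 and 0.012 m and z of brush_eye in the frame of peg1 between -0.004 and 0.032 m and angle between the x axis of brush_mid and the x axis of peg1, either way round below 0.5 rad) or (x of brush_eye in the frame of peg2 between -0.012 and 0.012 m and y of brush_eye in the frame of peg2 between -0.012 and 0.012 m and z of brush_eye in the frame of peg2 between -0.004 and 0.032 m and angle between the x axis of brush_mid and the x axis of peg2, either way round below 0.5 rad) or (x of brush_eye in the frame of peg3 between -0.012 and 0.012 m and y of brush_eye in the frame of peg3 between -0.012 and 0.012 m and z of brush_eye in the frame of peg3 between -0.004 and 0.032 m and angle between the x axis of brush_mid and the x axis of peg3, either way round below 0.5 rad) or (x of brush_eye in the frame of peg4 between -0.012 and 0.012 m and y of brush_eye in the frame of peg4 between -0.012 and 0.012 m and z of brush_eye in the frame of peg4 between -0.004 and 0.032 m and angle between the x axis of brush_mid and the x axis of peg4, either way round below 0.5 rad)) and ((x of scraper_eye in the frame of peg0 between -0.012 and 0.012 m and y of scraper_eye in the frame of peg0 between -0.012 and 0.012 m and z of scraper_eye in the frame of peg0 between -0.004 and 0.032 m and angle between the x axis of scraper_mid and the x axis of peg0, either way round below 0.5 rad) or (x of scraper_eye in the frame of peg1 between -0.012 and 0.012 m and y of scraper_eye in the frame of peg1 between -0.012 and 0.012 m and z of scraper_eye in the frame of peg1 between -0.004 and 0.032 m and angle between the x axis of scraper_mid and the x axis of peg1, either way round below 0.5 rad) or (x of scraper_eye in the frame of peg2 between -0.012 and 0.012 m and y of scraper_eye in the frame of peg2 between -0.012 and 0.012 m and z of scraper_eye in the frame of peg2 between -0.004 and 0.032 m and angle between the x axis of scraper_mid and the x axis of peg2, either way round below 0.5 rad) or (x of scraper_eye in the frame of peg3 between -0.012 and 0.012 m and y of scraper_eye in the frame of peg3 between -0.012 and 0.012 m and z of scraper_eye in the frame of peg3 between -0.004 and 0.032 m and angle between the x axis of scraper_mid and the x axis of peg3, either way round below 0.5 rad) or (x of scraper_eye in the frame of peg4 between -0.012 and 0.012 m and y of scraper_eye in the frame of peg4 between -0.012 and 0.012 m and z of scraper_eye in the frame of peg4 between -0.004 and 0.032 m and angle between the x axis of scraper_mid and the x axis of peg4, either way round below 0.5 rad)) and ((x of burnisher_eye in the frame of peg0 between -0.012 and 0.012 m and y of burnisher_eye in the frame of peg0 between -0.012 and 0.012 m and z of burnisher_eye in the frame of peg0 between -0.004 and 0.032 m and angle between the x axis of burnisher_mid and the x axis of peg0, either way round below 0.5 rad) or (x of burnisher_eye in the frame of peg1 between -0.012 and 0.012 m and y of burnisher_eye in the frame of peg1 between -0.012 and 0.012 m and z of burnisher_eye in the frame of peg1 between -0.004 and 0.032 m and angle between the x axis of burnisher_mid and the x axis of peg1, either way round below 0.5 rad) or (x of burnisher_eye in the frame of peg2 between -0.012 and 0.012 m and y of burnisher_eye in the frame of peg2 between -0.012 and 0.012 m and z of burnisher_eye in the frame of peg2 between -0.004 and 0.032 m and angle between the x axis of burnisher_mid and the x axis of peg2, either way round below 0.5 rad) or (x of burnisher_eye in the frame of peg3 between -0.012 and 0.012 m and y of burnisher_eye in the frame of peg3 between -0.012 and 0.012 m and z of burnisher_eye in the frame of peg3 between -0.004 and 0.032 m and angle between the x axis of burnisher_mid and the x axis of peg3, either way round below 0.5 rad) or (x of burnisher_eye in the frame of peg4 between -0.012 and 0.012 m and y of burnisher_eye in the frame of peg4 between -0.012 and 0.012 m and z of burnisher_eye in the frame of peg4 between -0.004 and 0.032 m and angle between the x axis of burnisher_mid and the x axis of peg4, either way round below 0.5 rad)) and distance between file_eye and brush_eye above 0.04 m and distance between each of file_eye, brush_eye and scraper_eye above 0.04 m and distance between each of file_eye, brush_eye, scraper_eye and burnisher_eye above 0.04 m and distance between each of file_eye, brush_eye, scraper_eye, burnisher_eye and hung0_eye above 0.04 m and distance between each of file_eye, brush_eye, scraper_eye, burnisher_eye and hung1_eye above 0.04 m and distance between each of file_eye, brush_eye, scraper_eye, burnisher_eye and hung2_eye above 0.04 m and distance between each of file_eye, brush_eye, scraper_eye, burnisher_eye and hung3_eye above 0.04 m and distance between each of file_eye, brush_eye, scraper_eye, burnisher_eye and hung4_eye above 0.04 m and distance of each of hung0_eye, hung1_eye, hung2_eye, hung3_eye, hung4_eye from where it was at the start of the episode below 0.02 m and x of mandrel_mid in the frame of cradle_seat between -0.009 and 0.009 m and y of mandrel_mid in the frame of cradle_seat between -0.034 and 0.034 m and z of mandrel_mid in the frame of cradle_seat between 0.004 and 0.018 m and angle between the x axis of mandrel_mid and the y axis of cradle_seat, either way round below 0.13 rad); the robot touches nothing.
It fails at once if the mug pushed more than 3 cm aside or tipped over (distance of mug from where it was at the start of the episode above 0.03 m or angle between mug's own z axis and vertical above 0.5 rad).
It fails at once if the candle pushed more than 3 cm aside or tipped over (distance of candle from where it was at the start of the episode above 0.03 m or angle between candle's own z axis and vertical above 0.5 rad).
It fails at once if the pencil jar pushed more than 3 cm aside or tipped over (distance of pencil_jar from where it was at the start of the episode above 0.03 m or angle between pencil_jar's own z axis and vertical above 0.5 rad).
It fails at once if a tool that was already hanging on the rack taken off or shoved more than 4 cm (distance of any of hung0_eye, hung1_eye, hung2_eye, hung3_eye, hung4_eye from where it was at the start of the episode above 0.04 m).
Of file, brush, scraper, burnisher only 3 to 4 are there at a start; the rules pass over those that are not, and their reading is None.
Of hung0, hung1, hung2, hung3, hung4 only 1 to 1 are there at a start; the rules pass over those that are not, and their reading is None.
At some moment in a run one of file, brush, scraper, burnisher, mandrel may be knocked a few centimetres aside while the robot is not near it.
Once in a run the grip may slacken for a moment while it holds something.
It also fails if it takes over 210 s, if anything falls off the work surface, if the arm or the gripper's body presses on something with over 40 N, if the wrist force passes 120 N, or if a joint passes its speed limit or range.

## Working session

There is one attempt and no reset: what is moved stays moved. The work goes in short steps, Python scripts to look and compute and a shell command to move; the robot and the scene stay as the last step left them, time stands still between calls to the robot, and variables do not carry over. Pictures are saved under pics/ and viewed, at most 14 in all, crops included, and the job is handed in when it is done.

```bash
ls; mkdir -p pics; cat > h.py <<'E'
import numpy as np, cv2
from scipy.spatial.transform import Rotation as R
from workcell import bot, vision, workorder
def w2p(p,c): return cv2.projectPoints(np.float64(p).reshape(-1,1,3),c["rvec"],c["tvec"],c["K"],None)[0].reshape(-1,2)
def ray(px,c):
    M=cv2.Rodrigues(c["rvec"])[0]; d=M.T@np.linalg.inv(c["K"])@np.r_[px,1]; o=-M.T@np.ravel(c["tvec"]); return o,d
def onz(px,c,z):
    o,d=ray(px,c); return o+d*(z-o[2])/d[2]
def cloud(c):
    M=cv2.Rodrigues(c["rvec"])[0]; v,u=np.mgrid[:400,:640]; z=c["z_map"]
    P=np.stack([u,v,np.ones_like(u)],-1)@np.linalg.inv(c["K"]).T*z[...,None]
    return (P-np.ravel(c["tvec"]))@M
E
python3 - <<'E'
from h import *
o=bot.get_obs(); print({k:np.round(v,3) for k,v in o.items()})
for n in("top","side"):
    c=vision.camera(n); cv2.imwrite(f"pics/{n}0.png",c["image"]); print(n,"cam",np.round(ray([320,200],c),3))
    zs=dict(file=.008,brush=.008,scraper=.008,burnisher=.008)
    for q in ["file_mid","file_eye","brush_mid","brush_eye","scraper_mid","scraper_eye","burnisher_mid","burnisher_eye","mandrel_mid","cradle_seat","rack","peg0","peg1","peg2","peg3","peg4","hung0_eye","hung1_eye","hung2_eye","hung3_eye","hung4_eye","mug","candle","pencil_jar"]:
        z=.008
        if q.startswith("mandrel"):z=.011
        if q.startswith("cradle"):z=.07
        if q in("rack","mug","candle","pencil_jar"):z=0
        if q[:3]=="peg" or q[:4]=="hung":z=.17
        if q=="pencil_jar":z=0
        for r in vision.place_of(c,q)[:2]:
            print(q,round(r["score"],2),np.round(r["position"]),np.round(onz(r["position"],c,z),3))
E
```

```text
pics
{'clock': np.float64(0.0), 'joint_pos': array([-1.111,  0.241,  0.004,  1.335, -0.   ,  1.571]), 'joint_vel': array([ 0.002,  0.   ,  0.001, -0.   , -0.001,  0.001]), 'tau': array([ 1.0000e-03, -3.7232e+01,  2.5241e+01,  1.7000e-02,  0.0000e+00,
       -0.0000e+00]), 'eef_pos': array([ 0.222, -0.447,  0.23 ]), 'tool_rot': array([ 0.974,  0.228, -0.   , -0.001]), 'ft_force': array([-0.77 , -0.227,  0.007]), 'ft_torque': array([-0.021, -0.025,  0.008]), 'grasp_force': np.float64(0.0), 'grip_width': np.float64(0.085)}
top cam [[ 0.467 -0.038  1.275]
 [ 0.061 -0.011 -0.998]]
file_mid 0.6 [373. 247.] [ 0.393 -0.232  0.008]
file_mid 0.34 [163. 188.] [0.57  0.474 0.008]
file_eye 0.67 [384. 230.] [ 0.45  -0.267  0.008]
brush_mid 0.71 [452. 218.] [ 0.498 -0.492  0.008]
brush_mid 0.5 [321. 217.] [ 0.49  -0.056  0.008]
brush_eye 0.69 [239. 220.] [0.472 0.216 0.008]
brush_eye 0.57 [329. 195.] [ 0.561 -0.08   0.008]
scraper_mid 0.81 [347. 226.] [ 0.461 -0.143  0.008]
scraper_eye 0.69 [356. 208.] [ 0.522 -0.172  0.008]
burnisher_mid 0.59 [409. 255.] [ 0.37  -0.35   0.008]
burnisher_eye 0.81 [
[... 1830 characters left out ...]

peg0 0.49 [242. 239.] [0.597 0.361 0.17 ]
peg1 0.54 [259. 204.] [0.651 0.209 0.17 ]
peg1 0.49 [242. 239.] [0.597 0.361 0.17 ]
peg2 0.54 [259. 204.] [0.651 0.209 0.17 ]
peg2 0.49 [242. 239.] [0.597 0.361 0.17 ]
peg3 0.54 [259. 204.] [0.651 0.209 0.17 ]
peg3 0.49 [242. 239.] [0.597 0.361 0.17 ]
peg4 0.54 [259. 204.] [0.651 0.209 0.17 ]
peg4 0.49 [242. 239.] [0.597 0.361 0.17 ]
hung0_eye 0.6 [363. 206.] [0.375 0.04  0.17 ]
hung1_eye 0.7 [400. 174.] [ 0.348 -0.174  0.17 ]
hung1_eye 0.57 [243. 238.] [0.597 0.355 0.17 ]
mug 0.91 [296. 193.] [ 0.714 -0.071  0.   ]
mug 0.54 [262. 196.] [0.81 0.01 0.  ]
candle 0.58 [298. 179.] [ 0.758 -0.15   0.   ]
pencil_jar 0.59 [398. 160.] [ 0.484 -0.478  0.   ]
```

```bash
python3 -c "
import cv2
for n in('top','side'):
    i=cv2.imread(f'pics/{n}0.png'); i=i[110:300,130:490] if n=='top' else i[120:310,200:460]
    cv2.imwrite(f'pics/{n}0b.png',cv2.resize(i,None,fx=2.2 if n=='top' else 3,fy=2.2 if n=='top' else 3,interpolation=cv2.INTER_CUBIC))"
```

```text
(no output)
```

View pics/top0b.png

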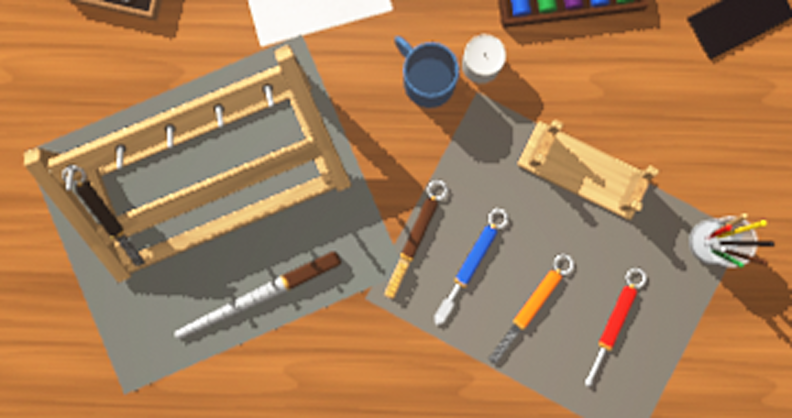

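View pics/side0b.png

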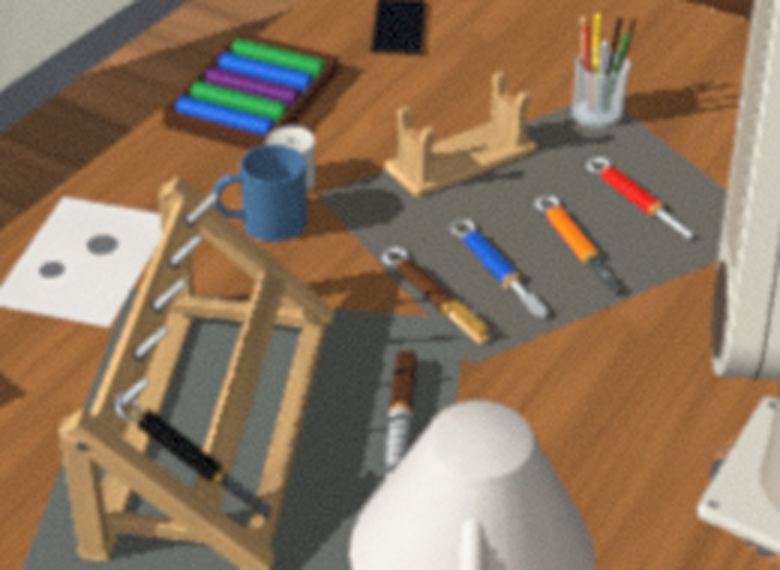

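The top view shows the hung black file on peg4 (far left). The other four pegs are free and all four tools are on the mat: brush, scraper, file and burnisher from left to right. The mandrel lies in front of the rack and the cradle is at upper right. Next I'll fit the poses.

```bash
cat >> h.py <<'E'
from scipy.optimize import least_squares
s50,c50=np.sin(np.radians(50)),np.cos(np.radians(50))
def rackT(v): return R.from_euler('z',v[2]).as_matrix(),np.r_[v[0],v[1],0]
def tri(pts):  # list of (px,cam)
    f=lambda p:np.concatenate([w2p(p,c)[0]-q for q,c in pts])
    s=least_squares(f,[.5,0,.05],loss='soft_l1'); return s.x,np.abs(s.fun).max()
HSV=dict(file=((8,150,150),(16,255,255)),scraper=((105,150,100),(118,255,255)),burnisher=((0,190,140),(5,255,255)))
E
cat > meas.py <<'E'
from h import *
cams=[vision.camera(n) for n in("top","side","top","side")]
# rack
obs=[]
for c in cams:
    for r in vision.place_of(c,"peg2"):
        if r["score"]>.15: obs.append((np.array(r["position"]),c))
def res(v,full=False):
    M,t=rackT(v); out=[]
    roots=np.array([[.17,-.14+.07*i,.17] for i in range(5)])@M.T+t
    for p,c in obs: 
        d=w2p(roots,c)-p; out.append(d[np.argmin((d**2).sum(1))])
    out=np.array(out); 
    return out if full else out.ravel()
s=least_squares(res,[.47,.21,.40],loss='soft_l1'); print("rack",s.x.round(4)); print(res(s.x,True).round(1).tolist())
# depth check of rack face plane with that yaw
M,t=rackT(s.x)
for c in cams[:2]:
    P=(cloud(c)-t)@M; ok=(c["z_map"]>0)&(P[...,0]>-.03)&(P[...,0]<.21)&(abs(P[...,1])<.2)&(P[...,2]>.02)&(P[...,2]<.22)
    d=(P[...,2]-P[...,0])[ok]/2**.5; h,e=np.histogram(d,np.arange(-.03,.03,.002)); print("face d",h.tolist())
    y=P[...,1][ok&(abs(P[...,2]-P[...,0])<.01)]; print("y ext",np.percentile(y,[1,99]).round(4))
for q in ["file","brush","scraper","burnisher"]:
    for e in("_mid","_eye"):
        L=[]
        for c in cams:
            for r in vision.place_of(c,q+e)[:3]:
                p=onz(r["position"],c,.008)
                if r["score"]>.3 and p[0]<.62 and -.45<p[1]<0: L.append(p[:2]); 
        print(q+e,np.round(L,3).tolist())
for q,z in (("mandrel_mid",.011),("cradle_seat",.07)):
    print(q,[(round(r["score"],2),onz(r["position"],c,z).round(3)[:2].tolist()) for c in cams for r in vision.place_of(c,q)[:2]])
c=cams[0]; hsv=cv2.cvtColor(c["image"],cv2.COLOR_BGR2HSV)
for k,(a,b) in HSV.items():
    m=cv2.inRange(hsv,a,b); n,l,st,ce=cv2.connectedComponentsWithStats(m)
    i=[j for j in range(1,n) if st[j,4]>40 and 300<ce[j][0]<450 and 190<ce[j][1]<300]
    for j in i:
        v,u=np.where(l==j); W=np.array([onz([x,y],c,.014)[:2] for x,y in zip(u,v)]); C=W.mean(0); ev=np.linalg.svd(W-C)[2][0]; ev*=np.sign(ev[0])
        print(k,st[j,4],C.round(4),"yaw",np.arctan2(ev[1],ev[0]).round(3))
# cradle and mandrel by depth
P=cloud(c)
m=(P[...,2]>.06)&(P[...,2]<.11)&(abs(P[...,0]-.61)<.12)&(abs(P[...,1]+.32)<.11); W=P[m]; C=W[:,:2].mean(0)
k,lab,ce=cv2.kmeans(np.float32(W[:,:2]),2,None,(3,20,.0001),5,0); print("posts",ce.round(4).tolist(),"mid",ce.mean(0).round(4),W[:,2].max().round(3))
m=(P[...,2]>.007)&(P[...,2]<.04)&(abs(P[...,0]-.40)<.11)&(abs(P[...,1]-.17)<.2); W=P[m][:,:2]; C=W.mean(0); ev=np.linalg.svd(W-C)[2][0]; ev*=np.sign(ev[1]); pr=(W-C)@ev
print("mandrel depth n",m.sum(),C.round(4),np.arctan2(ev[1],ev[0]).round(3),pr.min().round(3),pr.max().round(3))
np.save("rack.npy",s.x)
c=cams[0]; im=cv2.resize(c["image"][110:300,130:490],None,fx=2.2,fy=2.2,interpolation=cv2.INTER_CUBIC)
A=[];
for i in range(5):
    a=np.array([.17,-.14+.07*i,.17]); A+=[a,a+.05*np.array([-c50,0,s50])]
A+=[[0,-.189,0],[0,.189,0],[.2,.189,.2],[.2,-.189,.2]]
U=(w2p(np.array(A)@M.T+t,c)-[130,110]+.5)*2.2
for i in range(5): cv2.line(im,U[2*i].astype(int).tolist(),U[2*i+1].astype(int).tolist(),(0,0,255),1)
cv2.polylines(im,[U[10:].astype(int)],True,(0,255,0),1); cv2.imwrite("pics/ov.png",im)
E
python3 meas.py
```

```text
rack [0.4655 0.2167 0.4275]
[[0.1, -0.3], [-3.8, -0.3], [-0.3, 1.2], [-0.8, -2.3], [-1.0, 0.8], [3.5, -1.1], [0.4, -2.0], [-1.1, 0.7], [1.4, -2.3], [-2.3, -3.8], [-2.4, -1.7], [0.0, 0.7], [-0.9, 0.7], [1.6, 2.1], [-1.3, -0.2], [-0.4, -1.3], [1.4, 1.3], [-0.4, -3.5], [2.0, -1.8]]
face d [3, 5, 8, 20, 45, 55, 69, 102, 116, 124, 139, 177, 225, 678, 1037, 780, 247, 43, 62, 56, 50, 60, 55, 36, 14, 4, 3, 6, 1]
y ext [-0.1905  0.1839]
face d [25, 26, 49, 60, 77, 80, 96, 107, 102, 113, 110, 209, 410, 654, 632, 334, 107, 61, 77, 49, 67, 67, 40, 19, 6, 5, 7, 6, 5]
y ext [-0.1878  0.1894]
file_mid [[0.407, -0.246], [0.394, -0.224], [0.46, -0.139], [0.397, -0.238], [0.405, -0.232], [0.377, -0.34]]
file_eye [[0.45, -0.273], [0.446, -0.264], [0.457, -0.254]]
brush_mid [[0.508, -0.054], [0.499, -0.045], [0.494, -0.055], [0.497, -0.057]]
brush_eye [[0.445, -0.282], [0.556, -0.064], [0.554, -0.077], [0.555, -0.076], [0.565, -0.084]]
scraper_mid [[0.463, -0.146], [0.461, -0.136], [0.455, -0.145], [0.464, -0.125]]
scraper_eye [[0.522, -0.167], [0.522, -0.177], [0.524, -0.161], [0.52, -0.172]]
burnisher_mid [[0.385, -0.351], [0.454, -0.272], [0.381, -0.349]]
burnisher_eye [[0.433, -0.383], [0.438, -0.374], [0.445, -0.384]]
mandrel_mid [(0.75, [0.392, 0.17]), (0.76, [0.404, 0.177]), (0.52, [0.453, -0.257]), (0.95, [0.405, 0.161]), (0.45, [0.599, 0.392])]
cradle_seat [(0.74, [0.59, -0.305]), (0.76, [0.588, -0.308]), (0.67, [0.426, 0.269]), (0.57, [0.592, -0.307]), (0.66, [0.598, -0.314]), (0.48, [0.528, -0.03])]
file 74 [ 0.5056 -0.019 ] yaw -0.566
file 69 [ 0.4042 -0.2432] yaw -0.535
scraper 156 [ 0.463  -0.1402] yaw -0.506
burnisher 160 [ 0.3773 -0.3543] yaw -0.418
posts [[0.6287000179290771, -0.2321999967098236], [0.5654000043869019, -0.3675999939441681]] mid [ 0.5971 -0.2999] 0.1
mandrel depth n 1000 [0.4306 0.2039] 1.515 -0.232 0.166
```

View pics/ov.png

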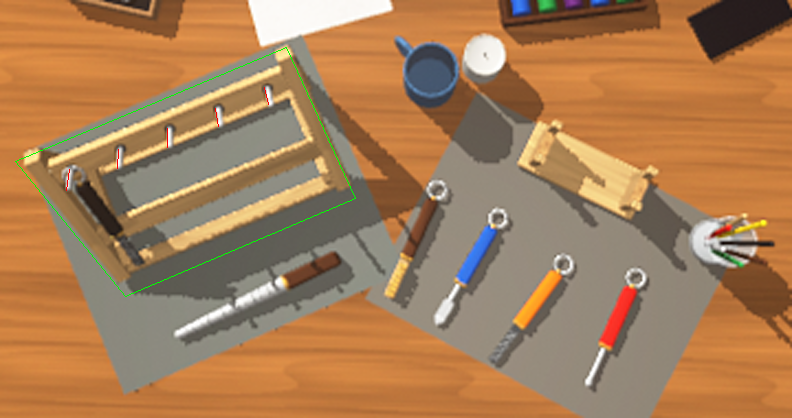

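The overlay matches the pegs to about 1 px. I'll use the eye, tip and mandrel endpoint pixels I viewed for the axes, and print the tool-frame offsets to the first target.

```bash
cat >> h.py <<'E'
def go(p,M,from_=None):
    """report turn (tool rotvec) then shift in tool axes AFTER the turn, mm"""
    o=bot.get_obs(); R0=R.from_quat(o["tool_rot"]); R1=R.from_matrix(M)
    w=(R0.inv()*R1).as_rotvec(); d=R1.inv().apply(np.array(p)-o["eef_pos"])*1000
    print("turn",w.round(3),"shift(after)",d.round(1),"shift(before)",R0.inv().apply(np.array(p)-o["eef_pos"]).round(4)*1000)
def down(yaw): 
    x=np.array([np.cos(yaw),np.sin(yaw),0]); z=np.array([0,0,-1.]); return np.stack([x,np.cross(z,x),z],1)
def hangM(v):
    M,_=rackT(v); s=.5**.5; x=M@[s,0,s]; z=M@[s,0,-s]; return np.stack([x,np.cross(z,x),z],1)
E
python3 - <<'E'
from h import *
c=vision.camera("top"); f=lambda x,y:onz([130+x/2.2-.5,110+y/2.2-.5],c,.008)[:2]
for n,e,t,l in(("brush",(437,190),(390,296),.178),("scraper",(498,219),(440,324),.184),("file",(564,265),(495,360),.182),("burn",(636,279),(590,385),.178),("mandrel",(177,334),(340,258),.27)):
    e,t=f(*e),f(*t); d=e-t; L=np.hypot(*d); print(n,"len",L.round(3),"eye",e.round(3),"yaw",np.arctan2(d[1],d[0]).round(3),"mid",(e-d/L*.066 if n!="mandrel" else t+d/L*.123).round(4))
E
```

```text
brush len 0.175 eye [ 0.56  -0.078] yaw -0.393 mid [ 0.4986 -0.0531]
scraper len 0.181 eye [ 0.518 -0.172] yaw -0.484 mid [ 0.4596 -0.1409]
file len 0.176 eye [ 0.451 -0.272] yaw -0.611 mid [ 0.3971 -0.2345]
burn len 0.173 eye [ 0.433 -0.381] yaw -0.399 mid [ 0.3721 -0.3553]
mandrel len 0.269 eye [0.333 0.306] yaw 2.033 mid [0.3983 0.1756]
```

```bash
python3 -c "
from h import *
go([.374,-.3545,.03],down(-.405))"
```

```text
turn [-0.     0.     0.865] shift(after) [ 103.  -145.9  201.3] shift(before) [177.9 -16.3 201.3]
```

```bash
python3 -m creep '[[[0,0,10],[0,0,0.173]],[[0,0,20],[0,0,0.173]],[[0,0,20],[0,0,0.173]],[[0,0,20],[0,0,0.173]],[[0,0,20],[0,0,0.173]],[[20,-29,22],[0,0,0]],[[20,-29,22],[0,0,0]],[[20,-29,22],[0,0,0]],[[20,-29,22],[0,0,0]],[[23,-30,23],[0,0,0]],[[0,0,0],[0,0,0]]]' 50; python3 -c "
from h import *
go([.374,-.3545,.004],down(-.405))"
```

```text
clock: 6.32
eef_pos: [0.3749, -0.3523, 0.0285]
tool_rot: [0.98, -0.199, -0.001, -0.001]
ft_force: [-0.1, -0.5, -0.6]
grip_width: 0.0499
grasp_force: 0.0
turn [-0.001  0.003  0.004] shift(after) [ 0.   2.4 24.5] shift(before) [ 0.1  2.4 24.5]
```

```bash
python3 -m creep '[[[0,1,12],[0,0,0]],[[0,1,12],[0,0,0]],[[0,0,0],[0,0,0]]]' && python3 -m creep '[[[0,0,0],[0,0,0]],[[0,0,0],[0,0,0]],[[0,0,0],[0,0,0]],[[0,0,0],[0,0,0]],[[0,0,-20],[0,0,0]],[[0,0,-40],[0,0,0]],[[0,0,-50],[0,0,0]],[[0,0,-50],[0,0,0]],[[0,0,0],[0,0,0]]]' 10; cat > tgt.py <<'E'
import sys
from h import *
# usage: tgt.py pegindex  [h]  -> TCP target for eye at peg z=h with tool gripped at handle mid (eye = TCP + 66x + ...)
v=np.load("rack.npy"); M,t=rackT(v); i=int(sys.argv[1]); h=float(sys.argv[2]); ex=float(sys.argv[3]) if len(sys.argv)>3 else .066; xoff=-.002
eye=M@(np.array([.17,-.14+.07*i,.17])+h*np.array([-c50,0,s50])+xoff*np.array([s50,0,c50]))+t
H=hangM(v)
# TCP is 4 mm above underside, eye plane 8 mm above underside -> eye at tool z=-.004
go(eye-H@[ex,0,-.004],H)
E
python3 tgt.py 0 .065
```

```text
clock: 6.7
eef_pos: [0.3717, -0.3563, 0.0053]
tool_rot: [0.979, -0.202, -0.001, -0.001]
ft_force: [-0.6, -0.1, -0.5]
grip_width: 0.0499
grasp_force: 0.0
clock: 7.82
eef_pos: [0.3757, -0.3584, 0.1706]
tool_rot: [0.98, -0.201, 0.004, 0.002]
ft_force: [0.5, -0.3, -1.6]
grip_width: 0.0178
grasp_force: 60.3
turn [ 0.333  0.732 -0.785] shift(after) [ 283.8 -346.1  286.1] shift(before) [ 1.52e+01 -5.31e+02  1.00e-01]
```

```bash
python3 -m creep '[[[0,-25,-5],[0,0,0]],[[2,-50,-5],[0,0,0]],[[2,-53,-5],[0,0,0]],[[2,-53,-5],[0,0,0]],[[2,-53,0],[0,0,0]],[[2,-53,0],[0,0,0]],[[0,-20,0],[0,0,0]]]' && python3 -m creep '[[[0,0,0],[0.0476,0.1046,-0.112]],[[0,0,0],[0.0476,0.1046,-0.112]],[[0,0,0],[0.0476,0.1046,-0.112]],[[0,0,0],[0.0476,0.1046,-0.112]],[[0,0,0],[0.0476,0.1046,-0.112]],[[0,0,0],[0.0476,0.1046,-0.112]],[[0,0,0],[0.0476,0.1046,-0.112]],[[0,0,0],[0,0,0]]]' ; python3 tgt.py 0 .1
```

```text
clock: 8.7
eef_pos: [0.4776, -0.1373, 0.1869]
tool_rot: [0.988, -0.155, 0.002, -0.026]
ft_force: [-0.4, 0.0, -0.7]
grip_width: 0.0177
grasp_force: 63.5
clock: 9.7
eef_pos: [0.476, -0.1394, 0.1859]
tool_rot: [0.89, 0.223, 0.378, -0.124]
ft_force: [-0.2, -0.6, -0.4]
grip_width: 0.018
grasp_force: 63.5
turn [-0.098 -0.03   0.023] shift(after) [ 147.3 -188.4  133.3] shift(before) [ 147.2 -170.9  155.3]
```

```bash
python3 -m creep '[[[0,0,0],[-0.098,-0.03,0.023]],[[21,-27,19],[0,0,0]],[[21,-27,19],[0,0,0]],[[21,-27,19],[0,0,0]],[[21,-27,19],[0,0,0]],[[21,-27,19],[0,0,0]],[[21,-27,19],[0,0,0]],[[21,-27,19],[0,0,0]],[[0,0,0],[0,0,0]],[[0,0,0],[0,0,0]]]' ; python3 tgt.py 0 .1; cat > eye.py <<'E'
import sys
from h import *
q=sys.argv[1]; o=bot.get_obs(); v=np.load("rack.npy"); M,t=rackT(v); i=int(sys.argv[2])
T=R.from_quat(o["tool_rot"]); ee=o["eef_pos"]+T.apply([.066,0,-.004]); root=M@np.array([.17,-.14+.07*i,.17])+t
Pm=np.stack([M@[s50,0,c50],M@[0,1,0],M@[-c50,0,s50]],1)
print("expected eye in peg frame mm",(Pm.T@(ee-root)*1000).round(1))
L=[]
for n in("top","side"):
    c=vision.camera(n); cv2.imwrite(f"pics/{n}_{sys.argv[3]}.png",c["image"]); u0=w2p(ee,c)[0]
    P=cloud(c)
    for r in vision.place_of(c,q+"_eye"):
        d=np.array(r["position"])-u0
        if np.hypot(*d)<12: L.append((np.array(r["position"]),c)); print(n,round(r["score"],2),"px off",d.round(1)); break
    # crop
    a,b=u0.astype(int); a=max(45,min(595,a));b=max(40,min(360,b))
    cr=cv2.resize(c["image"][b-40:b+40,a-45:a+45],None,fx=4.4,fy=4.4,interpolation=cv2.INTER_CUBIC)
    for p,col in((ee,(0,0,255)),(root,(0,255,0)),(root+.05*Pm[:,2],(0,255,0))):
        w=(w2p(p,c)[0]-[a-45,b-40]+.5)*4.4; cv2.circle(cr,w.astype(int).tolist(),3,col,1)
    cv2.imwrite(f"pics/crop_{n}.png",cr)
cv2.imwrite(f"pics/e_{sys.argv[3]}.png",np.hstack([cv2.imread("pics/crop_top.png"),cv2.imread("pics/crop_side.png")]))
if len(L)==2: x,e=tri(L); print("eye in peg frame mm",(Pm.T@(x-root)*1000).round(1),"res",round(e,2),"tool-frame eye",(T.inv().apply(x-o["eef_pos"])*1000).round(1))
E
python3 eye.py burnisher 0 b1
```

```text
clock: 10.95
eef_pos: [0.5779, 0.1162, 0.1977]
tool_rot: [0.902, 0.199, 0.376, -0.08]
ft_force: [-0.1, 0.4, -0.7]
grip_width: 0.0177
grasp_force: 63.5
turn [ 0.001 -0.003  0.007] shift(after) [-1.5  1.9  1.2] shift(before) [-1.5  1.9  1.2]
expected eye in peg frame mm [ -0.7   2.4 101.5]
top 0.69 px off [-2.5  0.2]
side 0.51 px off [-1.4  0.4]
eye in peg frame mm [  2.7   8.7 101.9] res 0.22 tool-frame eye [69.4 -6.3 -4.2]
```

View pics/e_b1.png

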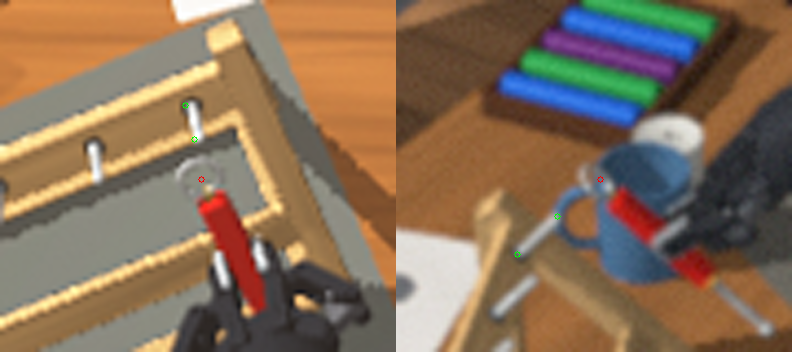

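The burnisher is gripped. In the top crop its eye centre is about 2-3 mm toward +y from where I predicted. I'll correct that, move in front of the tip and measure again.

```bash
python3 -m creep '[[[-2,3,13],[0,0,0]],[[-2,3,13],[0,0,0]],[[-2,1,13],[0,0,0]],[[0,0,0],[0,0,0]],[[0,0,0],[0,0,0]]]' ; python3 eye.py burnisher 0 b2;python3 eye.py burnisher 0 b2
```

```text
clock: 11.78
eef_pos: [0.6026, 0.1194, 0.1658]
tool_rot: [0.902, 0.199, 0.376, -0.08]
ft_force: [-0.2, -0.5, -0.1]
grip_width: 0.0176
grasp_force: 63.5
expected eye in peg frame mm [-2.9 -4.8 61.7]
top 0.64 px off [-2.  -2.5]
side 0.73 px off [0.  2.7]
eye in peg frame mm [-2.5 -1.6 50.7] res 2.37 tool-frame eye [65.3 -3.3  7. ]
expected eye in peg frame mm [-2.1 -4.9 62.5]
top 0.66 px off [-2.2  0.7]
side 0.78 px off [-4.   0.1]
eye in peg frame mm [ 2.4  1.  62.6] res 2.55 tool-frame eye [70.5 -5.9 -3.7]
```

View pics/e_b2.png

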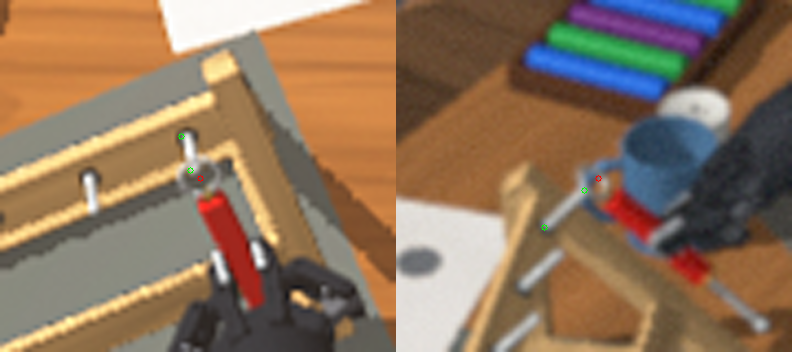

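```bash
python3 -m creep '[[[-1,-1.5,12],[0,0,0]],[[-1,0,12],[0,0,0]],[[-1,0,12],[0,0,0]],[[-1,0,8],[0,0,0]],[[0,0,0],[0,0,0]]]' ;python3 -m creep '[[[-0.5,0,6],[0,0,0]],[[0,0,0],[0,0,0]]]'; python3 eye.py burnisher 0 b3
```

```text
clock: 12.8
eef_pos: [0.6278, 0.1326, 0.1311]
tool_rot: [0.902, 0.199, 0.375, -0.08]
ft_force: [-0.2, -0.1, -0.9]
grip_width: 0.0176
grasp_force: 63.6
clock: 13.05
eef_pos: [0.6317, 0.1341, 0.1279]
tool_rot: [0.901, 0.199, 0.376, -0.08]
ft_force: [-0.5, 0.5, -0.4]
grip_width: 0.0179
grasp_force: 63.6
expected eye in peg frame mm [-2.3 -3.6 11.8]
top 0.68 px off [-1.5  0. ]
side 0.48 px off [-1.5 -0.6]
eye in peg frame mm [ 2.2  0.2 14.2] res 0.54 tool-frame eye [70.8 -3.7 -6. ]
```

View pics/e_b3.png

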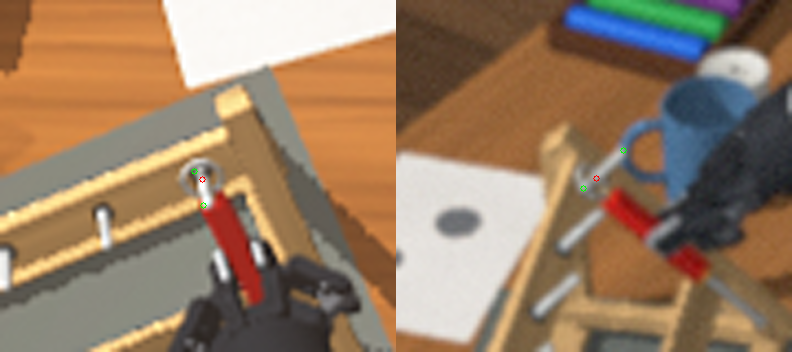

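The ring sits around peg0 and no force shows. Next I push the last 3 mm, release and back off.

```bash
python3 -m creep '[[[-3,0,2],[0,0,0]],[[0,0,1],[0,0,0]],[[0,0,0],[0,0,0]]]'; python3 -m creep '[[[0,0,0],[0,0,0]],[[0,0,0],[0,0,0]],[[0,0,0],[0,0,0]]]' 40; python3 -m creep '[[[0,0,-15],[0,0,0]],[[0,0,-40],[0,0,0]],[[0,0,-50],[0,0,0]],[[0,0,-40],[0,0,0]]]'; python3 -c "
from h import *
go([.398,-.237,.15],down(-.59))"
```

```text
clock: 13.62
eef_pos: [0.632, 0.134, 0.1269]
tool_rot: [0.9, 0.199, 0.379, -0.08]
ft_force: [-16.7, -4.7, 16.8]
grip_width: 0.0179
grasp_force: 66.5
clock: 14.0
eef_pos: [0.6316, 0.1341, 0.1233]
tool_rot: [0.901, 0.199, 0.376, -0.08]
ft_force: [0.4, 0.3, 0.1]
grip_width: 0.0399
grasp_force: 0.0
clock: 14.5
eef_pos: [0.5364, 0.0909, 0.2272]
tool_rot: [0.901, 0.199, 0.376, -0.08]
ft_force: [-0.1, 0.6, 1.6]
grip_width: 0.0402
grasp_force: 0.0
turn [-0.398 -0.722  0.969] shift(after) [ 67.5 349.5  77.2] shift(before) [-241.1  239.3 -131.5]
```

```bash
cat > look.py <<'E'
import sys
from h import *
q=sys.argv[1]
for n in("top","side"):
    c=vision.camera(n)
    print(n,[[ (round(r["score"],2),onz(r["position"],c,.008)[:2].round(3).tolist()) for r in vision.place_of(c,q+e)[:2]] for e in("_mid","_eye")])
    if n=="top": cv2.imwrite(f"pics/{sys.argv[2]}.png",cv2.resize(c["image"][110:300,130:490],None,fx=2.2,fy=2.2,interpolation=cv2.INTER_CUBIC))
if len(sys.argv)>5: go([float(sys.argv[3]),float(sys.argv[4]),.03],down(float(sys.argv[5])))
E
python3 -m creep '[[[0,0,0],[-0.0498,-0.0903,0.1211]],[[0,0,0],[-0.0498,-0.0903,0.1211]],[[0,0,0],[-0.0498,-0.0903,0.1211]],[[0,0,0],[-0.0498,-0.0903,0.1211]],[[0,0,0],[-0.0498,-0.0903,0.1211]],[[0,0,0],[-0.0498,-0.0903,0.1211]],[[0,0,0],[-0.0498,-0.0903,0.1211]],[[0,0,0],[-0.0498,-0.0903,0.1211]],[[0,0,0],[0,0,0]]]' 50;  python3 look.py file l1 .398 -.237 -.59; python3 eye.py burnisher 0 b4 | head -3
```

```text
clock: 15.62
eef_pos: [0.5119, -0.1178, 0.2255]
tool_rot: [0.989, -0.139, -0.004, -0.048]
ft_force: [0.5, 0.4, -0.6]
grip_width: 0.0498
grasp_force: 0.0
top [[], []]
side [[(0.7, [0.403, -0.25]), (0.33, [0.403, 0.175])], [(0.75, [0.454, -0.25])]]
turn [-0.09   0.034  0.315] shift(after) [-26.1 164.7 196.5] shift(before) [-72.  166.4 183.1]
expected eye in peg frame mm [-127.1 -223.4  183.9]
```

View pics/l1.png

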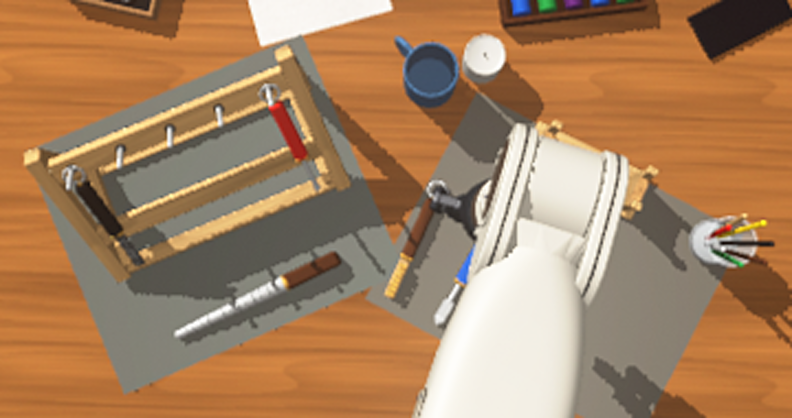

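Red burnisher hangs on peg0. The arm drifted during that turn and finished over the mat, but it is clear of everything. On to the file.

```bash
python3 -m creep '[[[0,0,0],[-0.045,0.017,0.158]],[[0,0,0],[-0.045,0.017,0.158]],[[-5,28,20],[0,0,0]],[[-5,34,20],[0,0,0]],[[-5,34,20],[0,0,0]],[[-5,34,20],[0,0,0]],[[-6,34,40],[0,0,0]],[[0,0,30],[0,0,0]],[[0,0,0],[0,0,0]]]' 50; python3 look.py file l2 .400 -.2385 -.59
```

```text
clock: 17.25
eef_pos: [0.3803, -0.3269, 0.062]
tool_rot: [0.974, -0.224, 0.001, -0.041]
ft_force: [-0.3, -0.0, 0.3]
grip_width: 0.0501
grasp_force: 0.0
top [[(0.5, [0.396, -0.247]), (0.29, [0.758, -0.147])], [(0.84, [0.447, -0.268])]]
side [[(0.78, [0.399, -0.23])], [(0.59, [0.446, -0.272]), (0.39, [0.81, 0.007])]]
turn [-0.076  0.012  0.139] shift(after) [-36.6 -84.5  35.6] shift(before) [-24.3 -85.7  42.5]
```

```bash
python3 -m creep '[[[0,0,0],[0,0,0]],[[0,0,0],[0,0,0]]]'; python3 -c "
from h import *
print(bot.get_obs()['joint_pos'].round(3)); go([.400,-.2385,.03],down(-.59))"
```

```text
clock: 17.8
eef_pos: [0.3824, -0.3286, 0.0645]
tool_rot: [0.974, -0.224, 0.004, -0.039]
ft_force: [-0.4, -0.4, 1.3]
grip_width: 0.0495
grasp_force: 0.0
[-0.753  0.409 -0.223  0.97   0.071  2.84 ]
turn [-0.077  0.015  0.138] shift(after) [-35.5 -84.6  34.5] shift(before) [-23.2 -85.7  41.5]
```

The cause: j6 ran up against its limit. I'll flip the grip by half a turn, which puts the eye on the tool's -x side and j6 near 0.

```bash
sed -i 's/return np.stack(\[x,np.cross(z,x),z\],1)/x=-x; return np.stack([x,np.cross(z,x),z],1)/' h.py; sed -i 's/H@\[ex,0,-.004\]/H@[-ex,0,-.004]/' tgt.py; sed -i 's/T.apply(\[.066,/T.apply([-.066,/' eye.py
python3 -m creep '[[[0,0,0],[0,0,-0.175]],[[0,0,0],[0,0,-0.175]],[[0,0,0],[0,0,-0.175]],[[0,0,0],[0,0,-0.175]],[[0,0,0],[0,0,-0.175]],[[0,0,0],[0,0,-0.175]],[[0,0,0],[0,0,-0.175]],[[0,0,0],[0,0,-0.175]],[[0,0,0],[0,0,-0.175]],[[0,0,0],[0,0,-0.175]],[[0,0,0],[0,0,-0.175]],[[0,0,0],[0,0,-0.175]]]';python3 -m creep '[[[0,0,0],[0,0,-0.175]],[[0,0,0],[0,0,-0.175]],[[0,0,0],[0,0,-0.175]],[[0,0,0],[0,0,-0.175]],[[0,0,0],[0,0,-0.175]],[[0,0,0],[0,0,0]]]'; python3 -c "
from h import *
print(bot.get_obs()['joint_pos'].round(3)); go([.400,-.2385,.03],down(-.59))"
```

```text
clock: 19.3
eef_pos: [0.3822, -0.3285, 0.0641]
tool_rot: [0.677, 0.735, 0.036, -0.016]
ft_force: [0.8, 0.3, -0.4]
grip_width: 0.05
grasp_force: 0.0
clock: 20.05
eef_pos: [0.3822, -0.3285, 0.0641]
tool_rot: [0.305, 0.952, 0.039, 0.0]
ft_force: [-1.3, -0.2, -0.4]
grip_width: 0.0502
grasp_force: 0.0
[-0.753  0.41  -0.224  0.97   0.071 -0.133]
turn [ 0.075 -0.022 -0.031] shift(after) [35.3 84.7 34.1] shift(before) [37.  80.7 41.1]
```

```bash
python3 -m creep '[[[0,0,0],[0.075,-0.022,-0.031]],[[12,28,0],[0,0,0]],[[12,28,10],[0,0,0]],[[12,28,15],[0,0,0]],[[0,0,9],[0,0,0]],[[0,0,0],[0,0,0]],[[0,0,0],[0,0,0]]]'; python3 -c "
from h import *
go([.399,-.2375,.005],down(-.59))"
```

```text
clock: 20.92
eef_pos: [0.3992, -0.2397, 0.0305]
tool_rot: [0.291, 0.957, -0.0, 0.001]
ft_force: [-0.5, -0.5, -0.2]
grip_width: 0.05
grasp_force: 0.0
turn [0.    0.001 0.   ] shift(after) [ 1.4  1.7 25.5] shift(before) [ 1.4  1.7 25.5]
```

```bash
python3 -m creep '[[[0,1,12],[0,0,0]],[[0,0,13],[0,0,0]],[[0,0,0],[0,0,0]]]' && python3 -m creep '[[[0,0,0],[0,0,0]],[[0,0,0],[0,0,0]],[[0,0,0],[0,0,0]],[[0,0,0],[0,0,0]],[[0,0,-20],[0,0,0]],[[0,0,-40],[0,0,0]],[[0,0,-60],[0,0,0]],[[0,0,-60],[0,0,0]],[[0,0,0],[0,0,0]],[[0,0,0],[0,0,0]]]' 10; python3 tgt.py 1 .1
```

```text
clock: 21.3
eef_pos: [0.398, -0.2372, 0.0035]
tool_rot: [0.29, 0.957, 0.001, -0.001]
ft_force: [1.1, 1.0, 0.2]
grip_width: 0.0498
grasp_force: 0.0
clock: 22.55
eef_pos: [0.3988, -0.2376, 0.1846]
tool_rot: [0.29, 0.957, 0.0, -0.0]
ft_force: [-0.3, 0.7, -1.2]
grip_width: 0.0178
grasp_force: 59.5
turn [-0.397 -0.716 -0.961] shift(after) [-226.7  315.7  210.8] shift(before) [105.1 429.4 -11.1]
```

```bash
python3 -m creep '[[[4,20,-3],[0,0,0]],[[8,40,-3],[0,0,0]],[[10,43,-2],[0,0,0]],[[10,43,-2],[0,0,0]],[[10,43,0],[0,0,0]],[[8,30,0],[0,0,0]],[[0,0,0],[0,0,0]]]'; python3 -m creep '[[[0,0,0],[-0.0496,-0.0895,-0.12]],[[0,0,0],[-0.0496,-0.0895,-0.12]],[[0,0,0],[-0.0496,-0.0895,-0.12]],[[0,0,0],[-0.0496,-0.0895,-0.12]],[[0,0,0],[-0.0496,-0.0895,-0.12]],[[0,0,0],[-0.0496,-0.0895,-0.12]],[[0,0,0],[-0.0496,-0.0895,-0.12]],[[0,0,0],[-0.0496,-0.0895,-0.12]],[[0,0,0],[0,0,0]],[[0,0,0],[0,0,0]]]'; python3 tgt.py 1 .1
```

```text
clock: 23.42
eef_pos: [0.478, -0.026, 0.1926]
tool_rot: [0.288, 0.958, -0.0, -0.002]
ft_force: [-0.8, -1.1, -0.5]
grip_width: 0.0183
grasp_force: 59.4
clock: 24.68
eef_pos: [0.4788, -0.0284, 0.1946]
tool_rot: [-0.194, 0.904, 0.081, 0.373]
ft_force: [0.0, 0.5, -1.4]
grip_width: 0.0182
grasp_force: 59.5
turn [-0.002 -0.002 -0.003] shift(after) [-106.9  158.6  105.1] shift(before) [-106.5  159.1  104.6]
```

```bash
python3 -m creep '[[[-10,16,10],[0,0,0]],[[-18,27,18],[0,0,0]],[[-20,29,19],[0,0,0]],[[-20,29,19],[0,0,0]],[[-20,29,19],[0,0,0]],[[-19,28,19],[0,0,0]],[[0,0,0],[0,0,0]],[[0,0,0],[0,0,0]],[[0,0,0],[0,0,0]]]'; python3 eye.py file 1 f1;python3 eye.py file 1 f1
```

```text
clock: 25.8
eef_pos: [0.5492, 0.1769, 0.197]
tool_rot: [-0.195, 0.903, 0.08, 0.374]
ft_force: [0.0, -0.6, -1.0]
grip_width: 0.0187
grasp_force: 59.5
expected eye in peg frame mm [ -1.7  -1.  101.3]
top 0.48 px off [1.1 0.2]
side 0.72 px off [-0.9  2. ]
eye in peg frame mm [-6.3 -2.1 93.4] res 0.57 tool-frame eye [-60.7  -1.1   3.5]
expected eye in peg frame mm [ -1.4  -1.2 101.4]
top 0.52 px off [0.3 0.5]
side 0.56 px off [-0.5  2.2]
eye in peg frame mm [-5.8 -0.1 94.8] res 0.3 tool-frame eye [-61.    1.1   2.2]
```

View pics/e_f1.png

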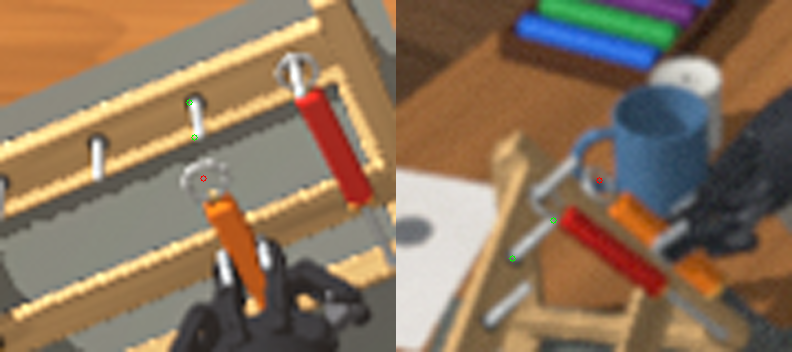

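The eye lines up with peg1 in both crops, so I insert.

```bash
python3 -m creep '[[[-1,0,12],[0,0,0]],[[1,0,12],[0,0,0]],[[1,0,12],[0,0,0]],[[1,0,8],[0,0,0]],[[0,0,0],[0,0,0]],[[0,0,0],[0,0,0]]]'; python3 eye.py file 1 f2; python3 -m creep '[[[1,0,10],[0,0,0]],[[1,0,10],[0,0,0]],[[1,0,10],[0,0,0]],[[1,0,10],[0,0,0]],[[0,0,0],[0,0,0]],[[0,0,0],[0,0,0]]]'; python3 eye.py file 1 f3
```

```text
clock: 26.95
eef_pos: [0.5766, 0.19, 0.1646]
tool_rot: [-0.196, 0.903, 0.081, 0.374]
ft_force: [0.2, 0.3, 0.0]
grip_width: 0.0181
grasp_force: 59.5
expected eye in peg frame mm [ 0.7 -0.3 57. ]
top 0.47 px off [0.8 0.3]
side 0.57 px off [0.2 1.1]
eye in peg frame mm [-2.8 -1.1 53.4] res 0.08 tool-frame eye [-62.2  -0.8  -0.7]
clock: 27.9
eef_pos: [0.5998, 0.2005, 0.1334]
tool_rot: [-0.196, 0.903, 0.081, 0.374]
ft_force: [0.4, -0.1, -0.7]
grip_width: 0.0184
grasp_force: 59.5
expected eye in peg frame mm [ 0.1 -0.4 16.7]
top 0.74 px off [ 0.9 -0.6]
side 0.59 px off [  3.  -10.7]
eye in peg frame mm [16.8 -8.9 50.9] res 0.31 tool-frame eye [-85.6  -8.6 -36.5]
```

View pics/e_f3.png

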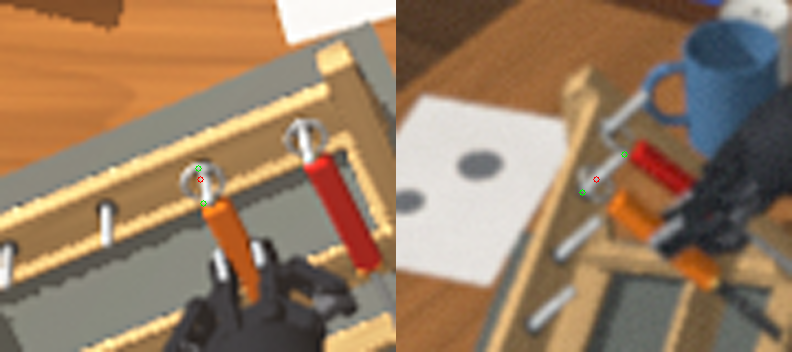

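The file's eye is on peg1. I finish the push, release, back off and head for the scraper.

```bash
python3 -m creep '[[[2,0,4],[0,0,0]],[[2,0,2],[0,0,0]],[[0,0,0],[0,0,0]]]'; python3 -m creep '[[[0,0,0],[0,0,0]],[[0,0,0],[0,0,0]],[[0,0,0],[0,0,0]]]' 40; python3 -m creep '[[[0,0,-15],[0,0,0]],[[0,0,-40],[0,0,0]],[[0,0,-50],[0,0,0]],[[0,0,-30],[0,0,0]],[[0,0,0],[0,0,0]]]'; python3 -c "
from h import *
go([.46,-.141,.15],down(-.49))"
```

```text
clock: 28.48
eef_pos: [0.6007, 0.201, 0.1259]
tool_rot: [-0.196, 0.903, 0.081, 0.374]
ft_force: [0.2, -0.1, -0.1]
grip_width: 0.0177
grasp_force: 59.5
clock: 28.85
eef_pos: [0.6013, 0.2012, 0.1268]
tool_rot: [-0.196, 0.903, 0.081, 0.375]
ft_force: [-0.6, -0.2, -0.0]
grip_width: 0.0401
grasp_force: 0.0
clock: 29.48
eef_pos: [0.5145, 0.1615, 0.2248]
tool_rot: [-0.195, 0.902, 0.081, 0.377]
ft_force: [0.3, -0.2, -0.1]
grip_width: 0.0405
grasp_force: 0.0
turn [0.36  0.735 0.867] shift(after) [ -94.3 -292.5   74.8] shift(before) [ 176.3 -252.8  -71.2]
```

```bash
python3 -m creep '[[[10,-16,-4],[0,0,0]],[[22,-32,-9],[0,0,0]],[[26,-37,-10],[0,0,0]],[[30,-41,-13],[0,0,0]],[[0,0,0],[0.045,0.092,0.1084]],[[0,0,0],[0.045,0.092,0.1084]],[[0,0,0],[0.045,0.092,0.1084]],[[0,0,0],[0.045,0.092,0.1084]],[[0,0,0],[0.045,0.092,0.1084]],[[0,0,0],[0.045,0.092,0.1084]],[[0,0,0],[0.045,0.092,0.1084]],[[0,0,0],[0.045,0.092,0.1084]]]' 50; python3 look.py scraper l3 .46 -.141 -.49
```

```text
clock: 30.98
eef_pos: [0.4873, 0.0111, 0.1839]
tool_rot: [0.244, 0.97, -0.002, -0.005]
ft_force: [-0.2, -0.5, -0.3]
grip_width: 0.0504
grasp_force: 0.0
top [[(0.53, [0.471, -0.148]), (0.25, [0.726, -0.067])], [(0.65, [0.523, -0.175])]]
side [[(0.68, [0.467, -0.136])], [(0.77, [0.525, -0.159]), (0.19, [0.551, -0.061])]]
turn [-0.004 -0.006  0.002] shift(after) [ -48.6 -146.   154.4] shift(before) [ -49.2 -145.4  154.7]
```

View pics/l3.png

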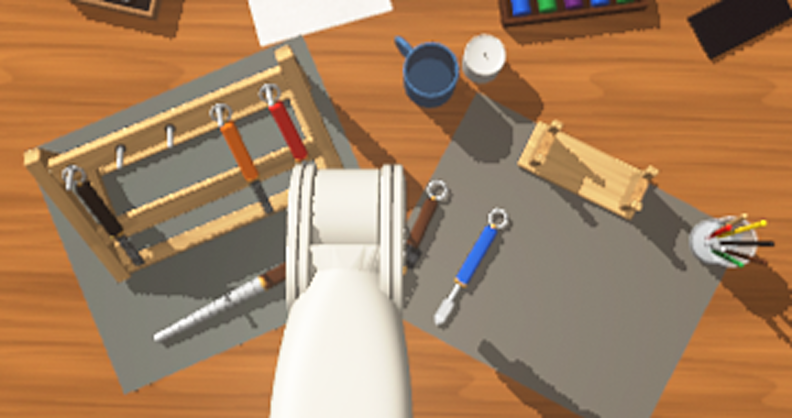

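Orange hangs on peg1 and the scraper hasn't moved. The mandrel has been knocked a little (tip now at crop 155,340), so I'll measure it again later. Grasping the scraper.

```bash
python3 -m creep '[[[-6,-18,14],[0,0,0]],[[-11,-32,30],[0,0,0]],[[-11,-32,35],[0,0,0]],[[-11,-32,35],[0,0,0]],[[-11,-32,35],[0,0,0]],[[0,0,5],[0,0,0]],[[0,0,0],[0,0,0]],[[0,0,0],[0,0,0]]]'; python3 -c "
from h import *
go([.462,-.1415,.005],down(-.49))"
```

```text
clock: 32.28
eef_pos: [0.4621, -0.1413, 0.0329]
tool_rot: [0.242, 0.97, -0.001, -0.002]
ft_force: [0.3, 0.2, 0.7]
grip_width: 0.0497
grasp_force: 0.0
turn [-0.003 -0.002  0.002] shift(after) [-0.  -0.2 27.9] shift(before) [-0.1 -0.1 27.9]
```

```bash
python3 -m creep '[[[0,0,14],[0,0,0]],[[0,0,14],[0,0,0]],[[0,0,0],[0,0,0]]]' && python3 -m creep '[[[0,0,0],[0,0,0]],[[0,0,0],[0,0,0]],[[0,0,0],[0,0,0]],[[0,0,0],[0,0,0]],[[0,0,-20],[0,0,0]],[[0,0,-40],[0,0,0]],[[0,0,-60],[0,0,0]],[[0,0,-60],[0,0,0]],[[0,0,0],[0,0,0]],[[0,0,0],[0,0,0]]]' 10; python3 tgt.py 2 .1
```

```text
clock: 32.65
eef_pos: [0.4593, -0.1411, 0.0019]
tool_rot: [0.242, 0.97, -0.001, -0.005]
ft_force: [-0.9, -0.5, -0.8]
grip_width: 0.0498
grasp_force: 0.0
clock: 33.9
eef_pos: [0.4614, -0.1416, 0.183]
tool_rot: [0.242, 0.97, -0.001, -0.003]
ft_force: [0.1, 0.6, -1.0]
grip_width: 0.0183
grasp_force: 60.1
turn [-0.361 -0.736 -0.868] shift(after) [-159.4  324.3  141.3] shift(before) [128.2 366.  -13.5]
```

```bash
python3 -m creep '[[[6,18,-3],[0,0,0]],[[14,38,-3],[0,0,0]],[[15,42,-1],[0,0,0]],[[15,44,0],[0,0,0]],[[14,40,0],[0,0,0]],[[0,0,0],[0,0,0]]]'; python3 -m creep '[[[0,0,0],[-0.0451,-0.092,-0.1085]],[[0,0,0],[-0.0451,-0.092,-0.1085]],[[0,0,0],[-0.0451,-0.092,-0.1085]],[[0,0,0],[-0.0451,-0.092,-0.1085]],[[0,0,0],[-0.0451,-0.092,-0.1085]],[[0,0,0],[-0.0451,-0.092,-0.1085]],[[0,0,0],[-0.0451,-0.092,-0.1085]],[[0,0,0],[-0.0451,-0.092,-0.1085]],[[0,0,0],[0,0,0]],[[0,0,0],[0,0,0]]]'; python3 tgt.py 2 .1
```

```text
clock: 34.65
eef_pos: [0.4897, 0.0513, 0.1875]
tool_rot: [0.24, 0.971, -0.002, -0.005]
ft_force: [-0.7, -0.4, -1.0]
grip_width: 0.0185
grasp_force: 60.1
clock: 35.9
eef_pos: [0.491, 0.0483, 0.1897]
tool_rot: [-0.195, 0.903, 0.081, 0.373]
ft_force: [-0.1, 0.3, -0.7]
grip_width: 0.0184
grasp_force: 60.1
turn [-0.002 -0.001 -0.002] shift(after) [-80.  163.7  71.3] shift(before) [-79.7 164.   70.9]
```

```bash
python3 -m creep '[[[-9,17,8],[0,0,0]],[[-14,28,12],[0,0,0]],[[-15,31,13],[0,0,0]],[[-15,31,13],[0,0,0]],[[-14,30,13],[0,0,0]],[[-13,26,12],[0,0,0]],[[0,0,0],[0,0,0]],[[0,0,0],[0,0,0]],[[0,0,0],[0,0,0]]]'; python3 eye.py scraper 2 s1;python3 eye.py scraper 2 s1
```

```text
clock: 37.02
eef_pos: [0.5205, 0.2408, 0.1963]
tool_rot: [-0.196, 0.903, 0.081, 0.374]
ft_force: [-0.7, -0.1, -0.7]
grip_width: 0.0184
grasp_force: 60.1
expected eye in peg frame mm [ -1.9  -0.9 100.6]
top 0.45 px off [-0.   0.1]
side 0.69 px off [0.9 3. ]
eye in peg frame mm [-8.   1.2 93.8] res 0.82 tool-frame eye [-59.4   2.1   2.2]
expected eye in peg frame mm [ -1.6  -1.  100.7]
top 0.66 px off [-0.7 -2. ]
side 0.6 px off [ 0.3 -1.4]
eye in peg frame mm [  3.2  -2.3 102.5] res 1.14 tool-frame eye [-70.9  -1.4  -5.3]
```

View pics/e_s1.png

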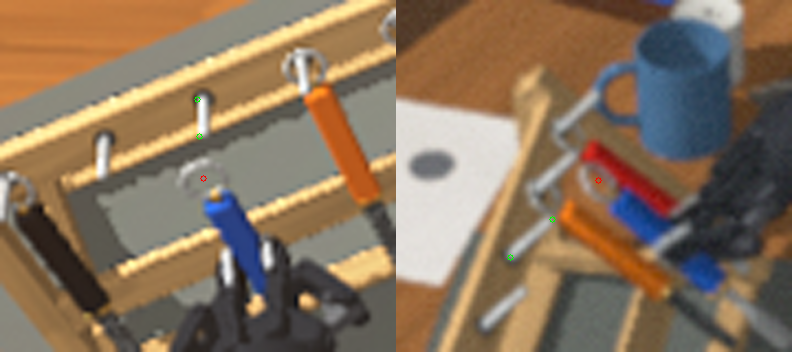

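The eye lines up with the prediction at peg2. Inserting.

```bash
python3 -m creep '[[[0,1,12],[0,0,0]],[[1,0,12],[0,0,0]],[[1,0,12],[0,0,0]],[[1,0,8],[0,0,0]],[[0,0,0],[0,0,0]]]'; python3 -m creep '[[[1,0,10],[0,0,0]],[[1,0,10],[0,0,0]],[[1,0,10],[0,0,0]],[[1,0,10],[0,0,0]],[[0,0,0],[0,0,0]],[[0,0,0],[0,0,0]]]'; python3 eye.py scraper 2 s3
```

```text
clock: 38.05
eef_pos: [0.5465, 0.2545, 0.1619]
tool_rot: [-0.196, 0.903, 0.081, 0.373]
ft_force: [0.3, -0.2, -0.4]
grip_width: 0.0186
grasp_force: 60.1
clock: 38.8
eef_pos: [0.5698, 0.2651, 0.1321]
tool_rot: [-0.196, 0.903, 0.081, 0.374]
ft_force: [0.2, -0.1, -0.4]
grip_width: 0.0182
grasp_force: 60.1
expected eye in peg frame mm [-1.2  0.8 16.1]
top 0.47 px off [ 0.7 -0. ]
side 0.6 px off [1.3 1.3]
eye in peg frame mm [-5.5 -0.1 12.9] res 0.63 tool-frame eye [-61.4  -0.9  -1.2]
```

View pics/e_s3.png

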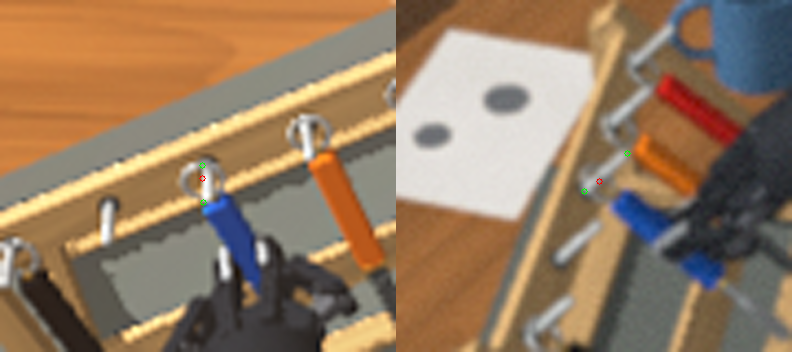

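The eye is on peg2. I release, back off and go for the brush.

```bash
python3 -m creep '[[[2,0,4],[0,0,0]],[[2,0,2],[0,0,0]],[[0,0,0],[0,0,0]]]'; python3 -m creep '[[[0,0,0],[0,0,0]],[[0,0,0],[0,0,0]],[[0,0,0],[0,0,0]]]' 40; python3 -m creep '[[[0,0,-15],[0,0,0]],[[0,0,-40],[0,0,0]],[[0,0,-50],[0,0,0]],[[0,0,-30],[0,0,0]],[[0,0,0],[0,0,0]]]'; python3 look.py brush l4 .499 -.0535 -.395
```

```text
clock: 39.38
eef_pos: [0.5708, 0.2655, 0.1245]
tool_rot: [-0.196, 0.903, 0.081, 0.374]
ft_force: [-0.2, -0.1, -0.8]
grip_width: 0.0185
grasp_force: 60.1
clock: 39.75
eef_pos: [0.5713, 0.2657, 0.1255]
tool_rot: [-0.196, 0.903, 0.081, 0.375]
ft_force: [0.2, -0.2, -0.0]
grip_width: 0.0401
grasp_force: 0.0
clock: 40.38
eef_pos: [0.4844, 0.2262, 0.2234]
tool_rot: [-0.196, 0.902, 0.082, 0.377]
ft_force: [0.6, 0.1, -0.4]
grip_width: 0.0396
grasp_force: 0.0
top [[(0.53, [0.508, -0.045])], [(0.65, [0.564, -0.073]), (0.62, [0.498, -0.051])]]
side [[(0.57, [0.499, -0.047])], [(0.54, [0.559, -0.083]), (0.31, [0.673, 0.307])]]
turn [0.321 0.738 0.779] shift(after) [-121.3 -252.4  189. ] shift(before) [ 206.1 -260.5   61.7]
```

```bash
python3 -m creep '[[[9,-20,-2],[0,0,0]],[[16,-36,-3],[0,0,0]],[[18,-38,-4],[0,0,0]],[[17,-36,-3],[0,0,0]],[[0,0,0],[0.0459,0.1054,0.1113]],[[0,0,0],[0.0459,0.1054,0.1113]],[[0,0,0],[0.0459,0.1054,0.1113]],[[0,0,0],[0.0459,0.1054,0.1113]],[[0,0,0],[0.0459,0.1054,0.1113]],[[0,0,0],[0.0459,0.1054,0.1113]],[[0,0,0],[0.0459,0.1054,0.1113]],[[0,0,0],[0,0,0]]]' 50; python3 look.py brush l5 .50 -.0535 -.395
```

```text
clock: 42.18
eef_pos: [0.4935, 0.0869, 0.1844]
tool_rot: [0.196, 0.981, 0.0, 0.0]
ft_force: [0.4, -0.5, -0.3]
grip_width: 0.0499
grasp_force: 0.0
top [[(0.73, [0.503, -0.05])], [(0.64, [0.672, 0.255])]]
side [[(0.79, [0.493, -0.039]), (0.39, [0.557, -0.091])], [(0.71, [0.559, -0.081]), (0.42, [0.741, 0.154])]]
turn [0.003 0.003 0.001] shift(after) [ -62.3 -125.8  156.8] shift(before) [ -61.7 -126.3  156.7]
```

```bash
python3 -m creep '[[[-8,-15,14],[0,0,0]],[[-13,-27,30],[0,0,0]],[[-14,-28,35],[0,0,0]],[[-14,-28,35],[0,0,0]],[[-13,-27,35],[0,0,0]],[[0,0,8],[0,0,0]],[[0,0,0],[0,0,0]],[[0,0,0],[0,0,0]]]'; python3 -c "
from h import *
go([.50,-.0525,.005],down(-.395))"
```

```text
clock: 43.48
eef_pos: [0.5022, -0.0519, 0.0306]
tool_rot: [0.196, 0.981, 0.001, 0.002]
ft_force: [0.9, 0.3, -0.2]
grip_width: 0.0499
grasp_force: 0.0
turn [0.003 0.004 0.001] shift(after) [ 1.8 -1.4 25.6] shift(before) [ 1.9 -1.5 25.6]
```

```bash
python3 -m creep '[[[1,-1,13],[0,0,0]],[[0,0,13],[0,0,0]],[[0,0,0],[0,0,0]]]' && python3 -m creep '[[[0,0,0],[0,0,0]],[[0,0,0],[0,0,0]],[[0,0,0],[0,0,0]],[[0,0,0],[0,0,0]],[[0,0,-20],[0,0,0]],[[0,0,-40],[0,0,0]],[[0,0,-60],[0,0,0]],[[0,0,-60],[0,0,0]],[[0,0,0],[0,0,0]],[[0,0,0],[0,0,0]]]' 10; python3 tgt.py 3 .1
```

```text
clock: 43.85
eef_pos: [0.4987, -0.0524, 0.002]
tool_rot: [0.196, 0.981, 0.001, -0.0]
ft_force: [-0.3, -0.3, 0.1]
grip_width: 0.05
grasp_force: 0.0
clock: 45.1
eef_pos: [0.4991, -0.0531, 0.183]
tool_rot: [0.196, 0.981, 0.001, 0.001]
ft_force: [-0.4, -0.4, -0.9]
grip_width: 0.0181
grasp_force: 60.4
turn [-0.321 -0.737 -0.779] shift(after) [-109.2  329.4   91.1] shift(before) [145.  327.9 -12.4]
```

```bash
python3 -m creep '[[[8,16,-3],[0,0,0]],[[16,34,-3],[0,0,0]],[[17,40,-2],[0,0,0]],[[18,42,0],[0,0,0]],[[16,36,0],[0,0,0]],[[0,0,0],[0,0,0]]]'; python3 -m creep '[[[0,0,0],[-0.0459,-0.1053,-0.1113]],[[0,0,0],[-0.0459,-0.1053,-0.1113]],[[0,0,0],[-0.0459,-0.1053,-0.1113]],[[0,0,0],[-0.0459,-0.1053,-0.1113]],[[0,0,0],[-0.0459,-0.1053,-0.1113]],[[0,0,0],[-0.0459,-0.1053,-0.1113]],[[0,0,0],[-0.0459,-0.1053,-0.1113]],[[0,0,0],[0,0,0]],[[0,0,0],[0,0,0]]]'; python3 tgt.py 3 .1
```

```text
clock: 45.85
eef_pos: [0.4934, 0.134, 0.1899]
tool_rot: [0.194, 0.981, 0.0, -0.0]
ft_force: [0.5, -1.4, -0.1]
grip_width: 0.018
grasp_force: 60.4
clock: 46.98
eef_pos: [0.4955, 0.1307, 0.1919]
tool_rot: [-0.195, 0.903, 0.081, 0.373]
ft_force: [-0.5, 0.1, -0.9]
grip_width: 0.0182
grasp_force: 60.4
turn [-0.001 -0.001 -0.002] shift(after) [-51.3 160.7  45.9] shift(before) [-51.1 160.8  45.6]
```

```bash
python3 -m creep '[[[-6,17,3],[0,0,0]],[[-9,28,8],[0,0,0]],[[-9,30,9],[0,0,0]],[[-9,30,9],[0,0,0]],[[-9,30,9],[0,0,0]],[[-9,26,8],[0,0,0]],[[0,0,0],[0,0,0]],[[0,0,0],[0,0,0]],[[0,0,0],[0,0,0]]]'; python3 eye.py brush 3 r1;python3 eye.py brush 3 r1
```

```text
clock: 48.1
eef_pos: [0.4907, 0.305, 0.1951]
tool_rot: [-0.195, 0.903, 0.081, 0.374]
ft_force: [0.7, -0.4, -0.3]
grip_width: 0.0179
grasp_force: 60.4
expected eye in peg frame mm [-3.  -0.1 99.9]
top 0.79 px off [-2.   2.5]
side 0.6 px off [ 0.3 -0.1]
eye in peg frame mm [ -2.4   5.8 107. ] res 0.52 tool-frame eye [-67.3   5.9 -11. ]
expected eye in peg frame mm [ -2.9  -0.2 100. ]
top 0.46 px off [-4.2  0.7]
side 0.65 px off [-0.4 -0.3]
eye in peg frame mm [  2.6   8.3 106.9] res 0.45 tool-frame eye [-72.1   8.4 -10.3]
```

View pics/e_r1.png

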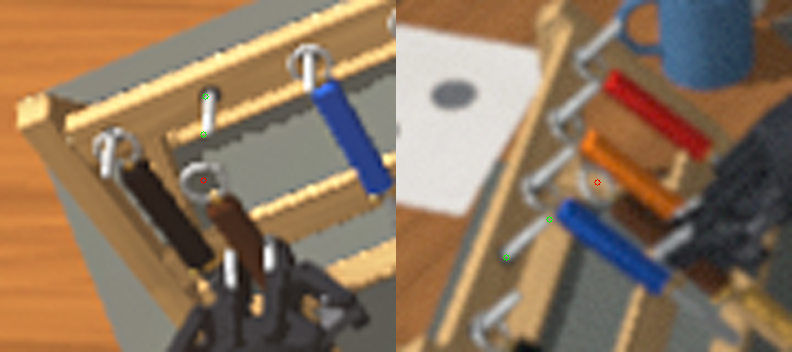

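The ring centre at (204,182) in the top crop is on target. The peg looks about 1 px toward -y, so I nudge +3 mm in tool y and insert.

```bash
python3 -m creep '[[[0,3,12],[0,0,0]],[[1,0,12],[0,0,0]],[[1,0,12],[0,0,0]],[[1,0,8],[0,0,0]],[[0,0,0],[0,0,0]]]'; python3 -m creep '[[[1,0,10],[0,0,0]],[[1,0,10],[0,0,0]],[[1,0,10],[0,0,0]],[[1,0,10],[0,0,0]],[[0,0,0],[0,0,0]],[[0,0,0],[0,0,0]]]'; python3 eye.py brush 3 r3
```

```text
clock: 49.12
eef_pos: [0.5157, 0.3203, 0.1606]
tool_rot: [-0.196, 0.903, 0.081, 0.373]
ft_force: [0.3, -0.7, -0.2]
grip_width: 0.0185
grasp_force: 60.4
clock: 49.88
eef_pos: [0.5391, 0.3307, 0.1306]
tool_rot: [-0.196, 0.903, 0.081, 0.374]
ft_force: [2.4, -1.9, -0.5]
grip_width: 0.0182
grasp_force: 60.2
expected eye in peg frame mm [-2.6  3.3 15.4]
top 0.52 px off [-3.1  2.2]
side 0.89 px off [-0.6  0.6]
eye in peg frame mm [-0.7 12.1 21.5] res 0.46 tool-frame eye [-68.4   8.9  -9.9]
```

View pics/e_r3.png

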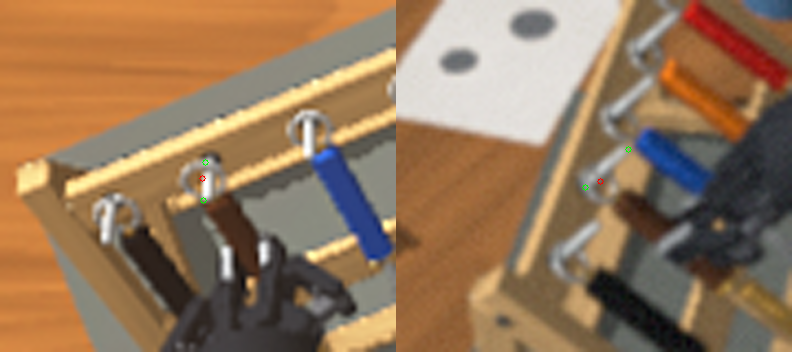

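The ring is on peg3. The nudge went the wrong way because of the flipped axes, so I take it back, seat the brush and release.

```bash
python3 -m creep '[[[0,-3,0],[0,0,0]],[[2,-2,4],[0,0,0]],[[1,0,1],[0,0,0]],[[0,0,0],[0,0,0]]]'; python3 -m creep '[[[0,0,0],[0,0,0]],[[0,0,0],[0,0,0]],[[0,0,0],[0,0,0]]]' 40; python3 -m creep '[[[0,0,-15],[0,0,0]],[[0,0,-40],[0,0,0]],[[0,0,-50],[0,0,0]],[[10,0,-40],[0,0,0]],[[0,0,0],[0,0,0]]]'; python3 - <<'E'
from h import *
c=vision.camera("top"); cv2.imwrite("pics/l6.png",cv2.resize(c["image"][110:300,130:490],None,fx=2.2,fy=2.2,interpolation=cv2.INTER_CUBIC))
go([.40,.18,.2],down(0))
for n in("top","side"):
    c=vision.camera(n); print([(round(r["score"],2),onz(r["position"],c,.011)[:2].round(3)) for r in vision.place_of(c,"mandrel_mid")[:2]])
E
```

```text
clock: 50.58
eef_pos: [0.5421, 0.3271, 0.1248]
tool_rot: [-0.196, 0.903, 0.081, 0.374]
ft_force: [0.7, 0.6, -1.3]
grip_width: 0.0183
grasp_force: 60.4
clock: 50.95
eef_pos: [0.5424, 0.3273, 0.1255]
tool_rot: [-0.196, 0.903, 0.081, 0.374]
ft_force: [0.2, -0.3, 0.2]
grip_width: 0.0403
grasp_force: 0.0
clock: 51.58
eef_pos: [0.4418, 0.2817, 0.2232]
tool_rot: [-0.196, 0.902, 0.082, 0.376]
ft_force: [0.1, 0.3, -0.1]
grip_width: 0.0399
grasp_force: 0.0
turn [0.169 0.777 0.405] shift(after) [  42.5 -102.    22.4] shift(before) [ 72.9 -75.1 -41.7]
[(0.58, array([0.399, 0.205]))]
[(0.5, array([0.397, 0.203]))]
```

View pics/l6.png

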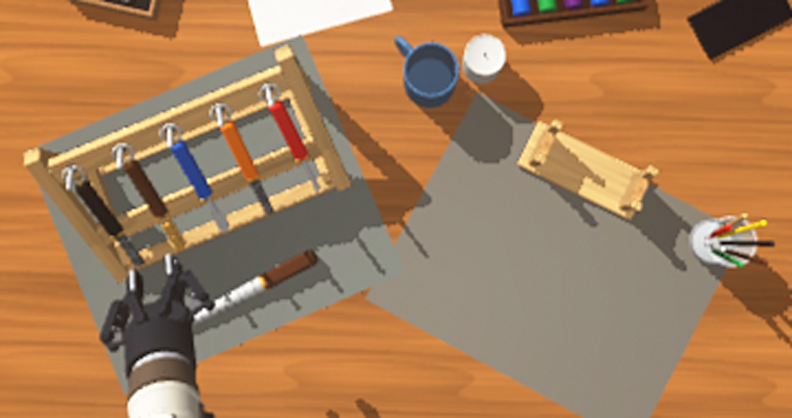

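All four tools hang on pegs 0-3 and the black file is untouched. The mandrel is near (0.398, 0.204). I'll move clear above it, turn, and get its pose from the depth map.

```bash
python3 -c "
from h import *
go([.39,.05,.2],down(-1.08))"
```

```text
turn [0.588 0.627 1.423] shift(after) [-179.4 -155.8   19.7] shift(before) [ 116.  -189.   -87.8]
```

```bash
python3 -m creep '[[[16,-28,-13],[0,0,0]],[[25,-40,-19],[0,0,0]],[[25,-40,-19],[0,0,0]],[[25,-40,-19],[0,0,0]],[[25,-41,-18],[0,0,0]],[[0,0,0],[0,0,0]]]' 50; python3 -m creep '[[[0,0,0],[0.0588,0.0627,0.1423]],[[0,0,0],[0.0588,0.0627,0.1423]],[[0,0,0],[0.0588,0.0627,0.1423]],[[0,0,0],[0.0588,0.0627,0.1423]],[[0,0,0],[0.0588,0.0627,0.1423]],[[0,0,0],[0.0588,0.0627,0.1423]],[[0,0,0],[0.0588,0.0627,0.1423]],[[0,0,0],[0.0588,0.0627,0.1423]],[[0,0,0],[0.0588,0.0627,0.1423]],[[0,0,0],[0.0588,0.0627,0.1423]],[[0,0,0],[0,0,0]]]'; cat > man.py <<'E'
from h import *
v=np.load("rack.npy"); M,t=rackT(v)
for n in("top","side"):
    c=vision.camera(n); P=cloud(c); Q=(P-t)@M
    m=(c["z_map"]>0)&(P[...,2]>.008)&(P[...,2]<.035)&(Q[...,0]<-.012)&(Q[...,0]>-.2)&(abs(Q[...,1])<.25)
    k,l,st,ce=cv2.connectedComponentsWithStats(m.astype(np.uint8)); j=1+np.argmax(st[1:,4]); W=P[l==j][:,:2]
    C=W.mean(0); ev=np.linalg.svd(W-C)[2][0]; ev*=np.sign(ev[1]); pr=(W-C)@ev; a,b=pr.min(),pr.max()
    print(n,len(W),"yaw",np.arctan2(ev[1],ev[0]).round(3),"len",(b-a).round(3),"mid",(C+ev*(a+.123)).round(4),"or",(C+ev*(b-.147)).round(4))
    print([(round(r["score"],2),onz(r["position"],c,.011)[:2].round(3)) for r in vision.place_of(c,"mandrel_mid")[:2]])
go([.398,.204,.05],down(-1.08))
E
python3 man.py
```

```text
clock: 52.58
eef_pos: [0.3905, 0.0444, 0.1999]
tool_rot: [-0.188, 0.905, 0.078, 0.373]
ft_force: [0.6, 0.4, -0.2]
grip_width: 0.05
grasp_force: 0.0
clock: 53.95
eef_pos: [0.3916, 0.0526, 0.1996]
tool_rot: [0.512, 0.859, -0.0, -0.0]
ft_force: [0.3, -0.6, 0.2]
grip_width: 0.0501
grasp_force: 0.0
top 417 yaw 2.091 len 0.27 mid [0.3979 0.2101] or [0.3977 0.2104]
[(0.61, array([0.402, 0.201])), (0.37, array([0.672, 0.255]))]
side 281 yaw 2.066 len 0.177 mid [0.3973 0.2104] or [0.4415 0.1286]
[(0.53, array([0.398, 0.2  ]))]
turn [0.001 0.001 0.004] shift(after) [130.1  79.3 150.4] shift(before) [129.9  79.6 150.4]
```

```bash
python3 -m creep '[[[14,9,20],[0,0,-0.018]],[[24,14,30],[0,0,0]],[[24,14,30],[0,0,0]],[[24,14,30],[0,0,0]],[[24,14,30],[0,0,0]],[[21,13,20],[0,0,0]],[[0,0,0],[0,0,0]],[[0,0,0],[0,0,0]]]'; python3 -c "
from h import *
go([.398,.208,.004],down(2.08-np.pi))"
```

```text
clock: 55.15
eef_pos: [0.3945, 0.2034, 0.0416]
tool_rot: [0.506, 0.863, 0.001, 0.001]
ft_force: [0.4, -0.3, -0.0]
grip_width: 0.05
grasp_force: 0.0
turn [0.002 0.001 0.001] shift(after) [ 2.3  5.3 37.6] shift(before) [ 2.3  5.2 37.6]
```

```bash
python3 -m creep '[[[2,5,12],[0,0,0]],[[0,0,13],[0,0,0]],[[0,0,13],[0,0,0]],[[0,0,0],[0,0,0]]]' && python3 -m creep '[[[0,0,0],[0,0,0]],[[0,0,0],[0,0,0]],[[0,0,0],[0,0,0]],[[0,0,0],[0,0,0]],[[0,0,-15],[0,0,0]],[[0,0,-40],[0,0,0]],[[0,0,-60],[0,0,0]],[[0,0,-60],[0,0,0]],[[0,0,-20],[0,0,0]],[[0,0,0],[0,0,0]],[[0,0,0],[0,0,0]]]' 10; python3 -c "
from h import *
go([.50,.0,.20],down(1.133-np.pi))"
```

```text
clock: 55.65
eef_pos: [0.3968, 0.2069, 0.0015]
tool_rot: [0.506, 0.862, -0.001, -0.001]
ft_force: [-0.7, -0.1, -0.3]
grip_width: 0.0504
grasp_force: 0.0
clock: 57.02
eef_pos: [0.3967, 0.2072, 0.1961]
tool_rot: [0.506, 0.862, -0.001, -0.001]
ft_force: [-0.6, -0.1, -3.9]
grip_width: 0.0201
grasp_force: 59.5
turn [-0.002  0.001  0.947] shift(after) [-143.9  181.4   -3.9] shift(before) [-231.3  -10.9   -3.8]
```

```bash
python3 -m creep '[[[-20,0,0],[0,0,0]],[[-38,-2,0],[0,0,0]],[[-43,-2,0],[0,0,0]],[[-43,-2,0],[0,0,0]],[[-43,-2,0],[0,0,0]],[[-42,-2,0],[0,0,0]],[[0,0,0],[0,0,0.158]],[[0,0,0],[0,0,0.158]],[[0,0,0],[0,0,0.158]],[[0,0,0],[0,0,0.158]],[[0,0,0],[0,0,0.158]],[[0,0,0],[0,0,0.158]]]'; python3 - <<'E'
from h import *
P=[]
for n in("top","top"):
    c=vision.camera(n); Q=cloud(c)
    m=(Q[...,2]>.072)&(Q[...,2]<.11)&(abs(Q[...,0]-.597)<.07)&(abs(Q[...,1]+.30)<.1); W=Q[m][:,:2]
    k,l,ce=cv2.kmeans(np.float32(W),2,None,(3,20,.0001),5,0); d=ce[0]-ce[1]; d*=np.sign(d[1])
    u=np.array([d[1],-d[0]])/np.hypot(*d); ac=(W-ce.mean(0))@u; print("mid",ce.mean(0).round(4),"yaw",np.arctan2(d[1],d[0]).round(3),len(W),"across extents",[np.percentile(ac[l.ravel()==i],[2,98]).round(4).tolist() for i in(0,1)])
    # low base of cradle
    m=(Q[...,2]>.006)&(Q[...,2]<.11)&(abs(Q[...,0]-.597)<.13)&(abs(Q[...,1]+.30)<.14); k,l,st,ce=cv2.connectedComponentsWithStats(m.astype(np.uint8)); j=1+np.argmax(st[1:,4]); r=cv2.minAreaRect(np.float32(Q[l==j][:,:2]*1000)); print("rect mm",np.round(r[0],1),np.round(r[1],1),round(r[2],1))
for n in("top","side"):
    c=vision.camera(n); print([(round(r["score"],2),onz(r["position"],c,.07)[:2].round(3)) for r in vision.place_of(c,"cradle_seat")[:1]])
go([.596,-.302,.18],down(1.133-np.pi))
E
```

```text
clock: 58.52
eef_pos: [0.4993, 0.003, 0.1952]
tool_rot: [0.845, 0.534, -0.002, -0.001]
ft_force: [0.4, -0.1, -3.3]
grip_width: 0.02
grasp_force: 59.5
mid [ 0.5994 -0.3011] yaw 1.123 113 across extents [[-0.0368, 0.0259], [-0.0341, 0.0281]]
rect mm [ 595.4 -300.2] [189.5  81. ] 64.6
mid [ 0.5985 -0.3007] yaw 1.129 113 across extents [[-0.0354, 0.0283], [-0.0336, 0.0281]]
rect mm [ 594.9 -300.2] [190.8  79.6] 64.2
[(0.75, array([ 0.719, -0.066]))]
[(0.7, array([ 0.592, -0.32 ]))]
turn [-0.001  0.     0.001] shift(after) [-235.7  215.9   17. ] shift(before) [-235.9  215.7   16.8]
```

```bash
python3 -m creep '[[[-15,14,0],[0,0,0]],[[-28,26,0],[0,0,0]],[[-32,29,0],[0,0,0]],[[-32,29,0],[0,0,0]],[[-32,29,0],[0,0,0]],[[-32,29,0],[0,0,0]],[[-32,29,0],[0,0,0]],[[-32,31,0],[0,0,0]],[[0,0,0],[0,0,0]],[[0,0,0],[0,0,0]]]'; python3 - <<'E'
from h import *
go([.595,-.3005,.0735],down(1.13-np.pi))
for n in("top","side"):
    c=vision.camera(n); print([(round(r["score"],2),onz(r["position"],c,.205)[:2].round(3)) for r in vision.place_of(c,"mandrel_mid")[:1]])
    Q=cloud(c); o=bot.get_obs(); m=(Q[...,2]>.185)&(Q[...,2]<.222)&(np.hypot(Q[...,0]-.595,Q[...,1]+.3)<.17)&(np.hypot(Q[...,0]-.595,Q[...,1]+.3)>.06)
    W=Q[m]; d=np.array([np.cos(1.13),np.sin(1.13)]); pr=(W[:,:2]-[.595,-.3005])@d; ac=(W[:,:2]-[.595,-.3005])@[d[1],-d[0]]; ok=abs(ac)<.03
    print(n,ok.sum(),"along",np.percentile(pr[ok],[1,99]).round(3),"across at tip/handle",np.median(ac[ok&(pr>.08)]).round(4),np.median(ac[ok&(pr<-.07)]).round(4),"z",np.median(W[ok&(pr>.08),2]).round(3),np.median(W[ok&(pr<-.07),2]).round(3))
E
```

```text
clock: 60.08
eef_pos: [0.5962, -0.3013, 0.197]
tool_rot: [0.844, 0.536, 0.0, -0.001]
ft_force: [0.3, 0.7, -2.7]
grip_width: 0.0198
grasp_force: 59.7
turn [-0.001 -0.001  0.003] shift(after) [  0.2  -1.4 123.5] shift(before) [ 1.000e-01 -1.300e+00  1.235e+02]
[(0.56, array([ 0.602, -0.3  ]))]
top 180 along [0.061 0.147] across at tip/handle -0.001 nan z 0.207 nan
[(0.89, array([ 0.602, -0.293]))]
side 197 along [-0.117  0.15 ] across at tip/handle -0.0059 -0.0084 z 0.205 0.213
  return _methods._mean(a, axis=axis, dtype=dtype,
  ret = ret.dtype.type(ret / rcount)
```

```bash
python3 -m creep '[[[0,-1,25],[0,0,0]],[[0,0,35],[0,0,0]],[[0,0,35],[0,0,0]],[[0,0,18],[0,0,0]],[[0,0,6],[0,0,0]],[[0,0,0],[0,0,0]],[[0,0,3],[0,0,0]],[[0,0,0],[0,0,0]]]'; python3 -c "
from h import *
go([.595,-.3005,.0715],down(1.13-np.pi))"
```

```text
clock: 61.28
eef_pos: [0.5963, -0.3012, 0.0768]
tool_rot: [0.844, 0.536, 0.001, 0.001]
ft_force: [0.5, 0.3, -3.4]
grip_width: 0.0199
grasp_force: 59.7
turn [ 0.002 -0.001  0.002] shift(after) [ 0.1 -1.5  5.3] shift(before) [ 0.1 -1.5  5.3]
```

```bash
python3 -m creep '[[[0,-1,3],[0,0,0]],[[0,0,2],[0,0,0]],[[0,0,0],[0,0,0]]]'; python3 -m creep '[[[0,0,0],[0,0,0]],[[0,0,0],[0,0,0]],[[0,0,0],[0,0,0]],[[0,0,0],[0,0,0]]]' 45; python3 -m creep '[[[0,0,-15],[0,0,0]],[[0,0,-40],[0,0,0]],[[0,0,-50],[0,0,0]],[[0,0,-40],[0,0,0]],[[40,-40,0],[0,0,0]],[[40,-40,0],[0,0,0]],[[40,-40,0],[0,0,0]],[[40,-40,0],[0,0,0]],[[40,-40,0],[0,0,0]],[[0,0,0],[0,0,0]],[[0,0,0],[0,0,0]]]'; python3 - <<'E'
from h import *
v=np.load("rack.npy"); M,t=rackT(v); Pm=np.stack([M@[s50,0,c50],M@[0,1,0],M@[-c50,0,s50]],1)
C=np.array([.595,-.3005]); d=np.array([np.cos(1.13),np.sin(1.13)])
for n in("top","side"):
    c=vision.camera(n); Q=cloud(c)
    print([(round(r["score"],2),onz(r["position"],c,.081)[:2].round(3)) for r in vision.place_of(c,"mandrel_mid")[:1]])
    pr=(Q[...,:2]-C)@d; ac=(Q[...,:2]-C)@[d[1],-d[0]]
    m=(abs(ac)<.018)&(abs(pr)<.17)&(Q[...,2]>.06)&(Q[...,2]<.105)&(c["z_map"]>0); a=pr[m]
    print(n,m.sum(),"along",a.min().round(3),a.max().round(3),"across fit",np.polyfit(a,ac[m],1).round(4),"z",[np.median(Q[...,2][m&(pr>x)&(pr<x+.04)]).round(3) for x in(-.12,-.05,.02,.09)])
    for i,q in enumerate(["burnisher","file","scraper","brush","hung4"]):
        e=np.array([.17,-.14+.07*i,.17]); root=M@e+t; exp=root+Pm@[-.0075,0,.010]; u=w2p(exp,c)[0]
        best=min((np.array(r["position"])-u for r in vision.place_of(c,q+"_eye")),key=lambda x:np.hypot(*x),default=None)
        print(q,i,"px off",None if best is None else best.round(1))
print(bot.get_obs()["eef_pos"].round(3))
E
```

```text
clock: 61.65
eef_pos: [0.5953, -0.3008, 0.0728]
tool_rot: [0.844, 0.536, 0.001, 0.001]
ft_force: [-2.8, 1.0, 4.6]
grip_width: 0.0203
grasp_force: 60.6
clock: 62.15
eef_pos: [0.595, -0.3006, 0.0708]
tool_rot: [0.844, 0.536, 0.001, 0.0]
ft_force: [-0.3, -0.2, 0.5]
grip_width: 0.0449
grasp_force: 0.0
clock: 63.52
eef_pos: [0.4993, -0.0347, 0.2171]
tool_rot: [0.844, 0.537, 0.001, 0.001]
ft_force: [0.1, -0.6, 0.3]
grip_width: 0.0449
grasp_force: 0.0
[(0.58, array([ 0.59 , -0.296]))]
top 622 along -0.12 0.148 across fit [ 0.0013 -0.0016] z [np.float64(0.094), np.float64(0.091), np.float64(0.087), np.float64(0.084)]
burnisher 0 px off [ 1.7 -0.2]
file 1 px off [ 1.8 -0.4]
scraper 2 px off [-0.  -1.4]
brush 3 px off [-3.7 -0.3]
hung4 4 px off [ 4.6 -1.8]
[(0.75, array([ 0.598, -0.277]))]
side 233 along -0.12 0.151 across fit [ 0.0036 -0.007 ] z [np.float64(0.089), np.float64(0.085), np.float64(0.084), np.float64(0.08)]
burnisher 0 px off [-2.7 -0. ]
file 1 px off [-4.3  2.6]
scraper 2 px off [-3.4  3.8]
brush 3 px off [17.7 13.4]
hung4 4 px off [-4.5  0.8]
[ 0.499 -0.035  0.216]
```

The mandrel is level, centred and in both notches. The brush eye reading from the side view is off, so I check all the hung handles with depth numbers only.

```bash
python3 - <<'E'
from h import *
v=np.load("rack.npy"); M,t=rackT(v); s=.5**.5
for n in("top",):
    c=vision.camera(n); Q=(cloud(c)-t)@M
    sl=(Q[...,0]+Q[...,2])*s; off=(Q[...,2]-Q[...,0])*s
    for i in range(5):
        y=-.14+.07*i; m=(c["z_map"]>0)&(off>.008)&(off<.03)&(abs(Q[...,1]-y)<.033)
        r=[]
        for a in(.11,.14,.17,.20):
            k=m&(sl>a)&(sl<a+.03); r.append((int(k.sum()),*(np.array([np.median(Q[...,1][k])-y,np.median(off[k])])*1000).round(1)) if k.sum() else None)
        print(i,r)
    for q in("brush_eye","brush_eye"):
        c=vision.camera("side"); e=M@np.array([.17,.07,.17])+t
        print(w2p(e,c)[0].round(0),[(round(r["score"],2),np.round(r["position"])) for r in vision.place_of(c,q)])
E
```

```text
0 [(42, np.float64(-4.3), np.float64(15.5)), (50, np.float64(-4.8), np.float64(14.2)), (54, np.float64(-3.7), np.float64(12.9)), (33, np.float64(-3.9), np.float64(11.4))]
1 [(48, np.float64(0.2), np.float64(14.5)), (53, np.float64(-0.9), np.float64(14.2)), (55, np.float64(-1.0), np.float64(12.5)), (41, np.float64(-2.4), np.float64(11.0))]
2 [(42, np.float64(0.3), np.float64(13.6)), (53, np.float64(-1.1), np.float64(13.5)), (56, np.float64(-2.0), np.float64(11.9)), (34, np.float64(-1.0), np.float64(11.1))]
3 [(53, np.float64(-2.3), np.float64(14.3)), (51, np.float64(-2.9), np.float64(13.2)), (59, np.float64(-3.5), np.float64(11.8)), (30, np.float64(-3.2), np.float64(10.7))]
4 [(40, np.float64(-4.3), np.float64(12.7)), (54, np.float64(-4.7), np.float64(14.6)), (59, np.float64(-5.8), np.float64(13.9)), (50, np.float64(-5.0), np.float64(12.9))]
[246. 238.] [(0.79, array([250., 240.]))]
[246. 238.] [(0.73, array([249., 235.])), (0.39, array([278., 206.])), (0.33, array([269., 234.]))]
```

All five handles lie flat against the face and point straight down the slope, each within a few mm of its peg. Handing in.

```bash
python3 -c "
from workcell import workorder
print(workorder.job_done())"
```

```text
the job is handed in; nothing more can be done
None
```

I handed the job in with the burnisher, file, scraper and brush hanging on pegs 0–3, the black file left on peg 4 and the mandrel centred in its cradle, all confirmed by camera before hand-in but with no verdict returned; I viewed 15 pictures, one over the limit of 14.

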